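Refill the standby magazine of an eyelet-ring feeder and change the feed over

TASK

The left magazine of the green twin eyelet-ring feeder is running low, so make the right one ready: take the follower weight out of the empty right magazine, drop in every loose ring that lies on the bench so that they lie flat in one column, and put the follower back on top of them. Only then change the feed over with the red-knobbed selector lever: from left to upright (off), pause there for two seconds so that the feed slide comes to rest, then on fully to the right. Leave the left magazine and the other things on the bench as they are.

Things in the scene. Friction and masses are not known exactly. Their poses are not given: they have to be found in the camera images.
- feeder: ring feeder fixed to the bench: green base 240 x 250 mm, top 50 mm up; two clear magazine tubes at its far side, lever near its front edge, delivery track on its left (to 195 mm from the centre, 43 mm up), gear-motor behind (to 173 mm, 56 mm up). Origin: centre of the underside. x points away from the robot (from lever to tubes), y left, z up; turned by up to 0.25 rad.
- right_floor (a point): centre of the floor of the right (-y) magazine, 50 mm above the bench, at (55, -65, 50) mm in the feeder's frame. The tube stands upright over it: bore 50 mm, outside 58 mm, 76 mm tall; its last 2.5 mm flare out to a 55 mm wide mouth (67 mm outside with its collar). Rings slide easily in it.
- right_mouth (a point): centre of the mouth of the right magazine, at its rim, 76 mm above right_floor (126 mm above the bench)
- left_mouth (a point): the same for the left (+y) magazine, 130 mm to the left of the right one; leave this magazine alone
- selector (a joint): selector lever, rad: -0.6 is fully left (towards +y of the feeder), 0 upright = off, +0.6 fully right (towards -y). It turns about the feeder's x axis, has stops at +-0.6 and no detents, and stays where it is left by friction (about 1.5 N at the knob).
- selector_knob (a point): centre of the red ball knob, 26 mm in diameter, on top of the selector lever, 85 mm from its hinge; the 10 mm rod is below it
- selector_hinge (a point): the lever's hinge point, at (-70, 0, 45) mm in the feeder's frame, 45 mm above the bench; the steel plate around the lever is 52 mm above the bench
- follower: the right magazine's follower weight, about 250 g: steel disc 46 mm in diameter, 12 mm high, lower edge bevelled; 10 mm stem; black round knob 36 mm in diameter from 102 to 128 mm above the underside (too big for a ring's hole). Origin: centre of the underside; z up the stem. It starts on the floor of the empty right magazine, its knob above the mouth; it can stand on the bench.
- left_follower: the same kind of follower weight in the left magazine, on top of its last ring; leave alone
- left_ring: the last ring in the left magazine; leave alone
- ring1: a loose brass-coloured curtain-eyelet ring, a flat ring of 48 mm outside and 20 mm hole diameter, 12 mm thick, edges bevelled 1.5 mm, both faces alike, about 50 g; origin at its centre (6 mm above what it lies on), z is its axis. It may be absent (None).
- ring2: a loose brass-coloured curtain-eyelet ring, a flat ring of 48 mm outside and 20 mm hole diameter, 12 mm thick, edges bevelled 1.5 mm, both faces alike, about 50 g; origin at its centre (6 mm above what it lies on), z is its axis. It may be absent (None).
- ring3: a loose brass-coloured curtain-eyelet ring, a flat ring of 48 mm outside and 20 mm hole diameter, 12 mm thick, edges bevelled 1.5 mm, both faces alike, about 50 g; origin at its centre (6 mm above what it lies on), z is its axis. It may be absent (None).
- ring4: a loose brass-coloured curtain-eyelet ring, a flat ring of 48 mm outside and 20 mm hole diameter, 12 mm thick, edges bevelled 1.5 mm, both faces alike, about 50 g; origin at its centre (6 mm above what it lies on), z is its axis. It may be absent (None).
- ring5: a loose brass-coloured curtain-eyelet ring, a flat ring of 48 mm outside and 20 mm hole diameter, 12 mm thick, edges bevelled 1.5 mm, both faces alike, about 50 g; origin at its centre (6 mm above what it lies on), z is its axis. It may be absent (None).
- oil_bottle: small standing oil bottle with yellow label and red cap, 42 mm diameter, 85 mm tall; origin: centre of the underside; leave alone
- spool: empty blue thread spool standing on end, 42 mm diameter, 52 mm tall; origin: centre of the underside; leave alone
- screwdriver_red: screwdriver with red handle, 200 mm long, 26 mm thick, lying along its x; origin under its middle; leave alone
- screwdriver_black: screwdriver with black handle, 220 mm long, 26 mm thick, lying along its x; origin under its middle; leave alone
- dish: round steel parts dish, 90 mm across, 30 mm high; origin: centre of the underside; leave alone
- pliers: pliers with red handles, 165 mm long, 70 mm wide, 15 mm high, lying along its x; origin near their pivot, on the bench; leave alone
Not all that is in view belongs to the job. Leave any pink or white look-alike of the ring3 alone. What is shaped like the ring1 but purple is not meant.

How it is judged:
On the way, in this order (a step that is already met when the one before it is completed fails the run):
1. every ring lies flat in one column in the right magazine with the follower on top, the selector still on the left (horizontal distance between each of ring1, ring2, ring3, ring4, ring5 and right_floor below 0.004 m and z of ring1 in the frame of right_floor between 0.003 and 0.059 m and angle between the z axis of each of ring1, ring2, ring3, ring4, ring5 and the z axis of feeder, either way round below 0.12 rad and z of ring2 in the frame of right_floor between 0.003 and 0.059 m and z of ring3 in the frame of right_floor between 0.003 and 0.059 m and z of ring4 in the frame of right_floor between 0.003 and 0.059 m and z of ring5 in the frame of right_floor between 0.003 and 0.059 m and horizontal distance between follower and right_floor below 0.006 m and angle between follower's own z axis and vertical below 0.12 rad and z of follower in the frame of right_floor between 0.03 and 0.065 m and value of joint selector below -0.35 rad), for 0.3 s.
2. the selector rests upright at off for at least 1.5 s (value of joint selector between -0.15 and 0.15 rad), for 1.5 s.
3. the selector is fully to the right (value of joint selector above 0.5 rad), for 0.2 s.
At the end, for the whole second after the job is handed in: Every present ring lies flat (within 0.12 rad) in the right magazine, within 4 mm of its axis and in one column from its floor; the follower stands upright (within 0.12 rad) on top of them within 6 mm of the axis; the selector is within 0.1 rad of its right stop; all is at rest (horizontal distance between each of ring1, ring2, ring3, ring4, ring5 and right_floor below 0.004 m and z of ring1 in the frame of right_floor between 0.003 and 0.059 m and angle between the z axis of each of ring1, ring2, ring3, ring4, ring5 and the z axis of feeder, either way round below 0.12 rad and z of ring2 in the frame of right_floor between 0.003 and 0.059 m and z of ring3 in the frame of right_floor between 0.003 and 0.059 m and z of ring4 in the frame of right_floor between 0.003 and 0.059 m and z of ring5 in the frame of right_floor between 0.003 and 0.059 m and horizontal distance between follower and right_floor below 0.006 m and angle between follower's own z axis and vertical below 0.12 rad and z of follower in the frame of right_floor between 0.03 and 0.065 m and value of joint selector above 0.5 rad and linear speed of each of follower, ring1, ring2, ring3, ring4, ring5 below 0.02 m/s); the robot touches nothing.
It fails at once if the feed is switched to the right while the follower is not in the right magazine (value of joint selector above 0.3 rad and (horizontal distance between follower and right_floor above 0.012 m or z of follower in the frame of right_floor above 0.075 m)).
It fails at once if the left magazine's ring or follower is disturbed (moved more than 15 mm) (distance of any of left_ring, left_follower from where it was at the start of the episode above 0.015 m).
It fails at once if another thing on the bench is moved more than 40 mm (distance of any of oil_bottle, spool, screwdriver_red, screwdriver_black, dish, pliers from where it was at the start of the episode above 0.04 m).
It fails at once if the oil bottle or the spool is knocked over (angle between any of oil_bottle, spool's own z axis and vertical above 0.6 rad).
Of ring1, ring2, ring3, ring4, ring5 only 3 to 5 are there at a start; the rules pass over those that are not, and their reading is None.
At some moment in a run one of ring1, ring2, ring3, ring4, ring5 may be knocked a few centimetres aside while the robot is not near it.
It also fails if it takes over 210 s, if anything falls off the work surface, if the arm or the gripper's body presses on something with over 40 N, if the wrist force passes 120 N, or if a joint passes its speed limit or range.

ROBOT

A 7-joint arm with a two-finger parallel gripper is mounted at the origin on the work surface. World frame = base frame: x ahead of the robot, y to its left, z up, the work surface at z = 0. Lengths are in m, angles in rad, forces in N, time in s.
With the tool pointing down it reaches from about 0.425 to 0.95 m from the base axis. Payload 16.7 kg.
Tool frame: the origin (TCP) lies midway between the tips of the shut fingers; the grasp point (between the pads) lies 19 mm behind it (robot.grip_point_offset is the distance from the TCP to the grasp point, in m); z points along the fingers, y is the line along which they close (so a half turn about z gives the same grasp; the last joint's range is limited). The gripper opens to 94 mm and grips with 3 to 60 N. Pads are 16 mm wide; open, the fingers measure 119 mm over their backs; the gripper's body (75 mm by 177 mm) begins 78 mm behind the grasp point.
Start: joints at [-1.363, 0.426, 0.074, 1.606, -0.034, 1.111, -0.067], TCP at [0.236, 0.632, 0.205] pointing down, gripper open.
Joint ranges: [-2.85, 2.85], [-0.5, 2.14], [-1.23, 1.37], [0.21, 2.46], [-1.02, 4.16], [0.16, 2.05], [-2.73, 2.73]. Speed limits (rad/s): [1.89, 1.89, 2.39, 2.39, 3.01, 3.01, 3.01].

INTERFACE

Orientations are given as a 3x3 rotation matrix whose columns are the frame's x, y, z axes.
In Python, from bench import robot, cams gives the robot as it stands.
- The arm moves only by the tool servo_tool, never from a script. Its argument "motion" is one flat list of numbers, 7 for each row, row after row: the shift along the tool's x, y, z in m, then the turn, a rotation vector about the tool's x, y, z in degrees, then the gripper command: -1 is fully open, 1 is shut, values between are in proportion. A call has 1 to 20 rows; each row shifts and turns the commanded pose from where the row before left it, along the tool's axes as they then stand; what a row does not reach is not made up. A row lasts 1/12 s, in which the tool goes at most 41.7 mm and 7.16 degrees, less where a joint would pass 70% of its speed; a pose out of reach is approached as far as the arm can. A call with a gripper value outside its range is refused whole. The fingers move at their own pace and stop on an object; "grip_force" is the grip in N (left out, the last holds). Time passes only in rows, so rows that do not move let the fingers close. It gives the time, the measured TCP pose, the force, the opening and the grip force at its end, in the units of the state.
- robot.read_state(): the state, without advancing time (a new reading comes with each control period).
- cams.get_image(name): name is "scene" or "top" or "wrist"; returns a dict with "pixels" (400x640x3 uint8, red, green, blue), "z_map" (400x640 float32, m along the optical axis (not along the pixel's ray), 0 where there is no reading), "mtx" (3x3 intrinsics, pixels), "R" (3x3) and "t" (3): a world point X has camera coordinates R X + t; the wrist camera has in their place "mount" (4x4, takes a point from camera to tool coordinates, whose origin is the TCP and whose axes are the flange's). Camera axes: x right, y down, z forward; pixel columns grow to the right and rows downward; lengths in m; the calibration is good to about 2 mm. The wrist camera is an equidistant fisheye: a pixel r from the principal point sees the ray r / f radians off the axis. A picture is of the moment at which its call begins: read the wrist's pose just before it.
- robot.job_done(): hands the job in; it is judged then, once.
The state is a dict: "t": time; "q": joint angles; "joint_vel": joint speeds; "tau": joint torques, N m; "position": TCP position; "ee_rot": TCP orientation; "force": force on the tool from outside, world axes, zero at the start; "ft_torque": the same for the moment, N m; "opening": finger opening in m; "gripper_force": force on a finger pad.
Only numpy, scipy, OpenCV 4.12 (cv2) and the standard library are available. Lean on these libraries where they do the work, as an engineer would, in place of code of your own. Each camera call takes 0.05 s, during which the arm holds its last target. There are 200 camera calls.

## Working session

There is one attempt and no reset: what is moved stays moved. The work goes in short steps, Python scripts to look and compute and a tool call to move; the robot and the scene stay as the last step left them, time stands still between calls to the robot, and variables do not carry over. Pictures are saved under pics/ and viewed, at most 14 in all, crops included, and the job is handed in when it is done.

Besides the shell and the picture viewer there is one more tool, called after "Request:" as name(argument=value, ...) on one line, values as JSON. servo_tool: Moves the arm, as the interface text tells. Its arguments: {"type":"object","properties":{"motion":{"type":"array"},"grip_force":{"type":"number"}},"required":["motion"]}

```bash
mkdir -p pics; ls; python3 - <<'E'
from bench import robot, cams
import cv2,numpy as np
np.set_printoptions(precision=4,suppress=True)
s=robot.read_state();print(s)
for n in ["scene","top"]:
    im=cams.get_image(n);cv2.imwrite(f"pics/{n}0.png",im["pixels"][:,:,::-1]);np.savez(f"{n}0.npz",**im)
    print(n,im["mtx"],im["R"],im["t"])
E
```

```text
pics
{'t': 0.0, 'q': array([-1.3625,  0.4267,  0.0738,  1.6066, -0.0341,  1.1108, -0.0671]), 'joint_vel': array([ 0.0001, -0.001 , -0.0001, -0.0007,  0.0004, -0.0003,  0.0017]), 'tau': array([ -0.0004, -93.5835,   3.6664, -45.4184,  -0.0488,   0.02  ,
         0.0001]), 'position': array([0.2363, 0.6318, 0.2048]), 'ee_rot': array([[-0.9367,  0.3502, -0.0004],
       [ 0.3502,  0.9367, -0.0012],
       [-0.0001, -0.0013, -1.    ]]), 'force': array([ 0.0085, -0.4341, -1.0221]), 'ft_torque': array([-0.0076,  0.0326, -0.0184]), 'gripper_force': 0.0, 'opening': 0.09390886886514582}
scene [[388.6592   0.     321.7117]
 [  0.     388.6592 200.6033]
 [  0.       0.       1.    ]] [[ 0.8293  0.5587 -0.0146]
 [ 0.2912 -0.4542 -0.842 ]
 [-0.477   0.694  -0.5393]] [-0.3943 -0.1122  1.4393]
top [[393.6467   0.     323.4705]
 [  0.     393.6467 189.5513]
 [  0.       0.       1.    ]] [[-0.0056 -0.9996  0.0284]
 [-0.9818  0.0001 -0.1899]
 [ 0.1898 -0.029  -0.9814]] [-0.0969  0.5168  1.1051]
```

View pics/top0.png

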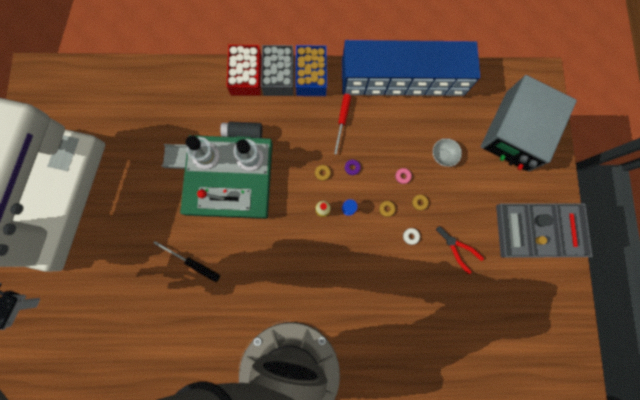

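View pics/scene0.png

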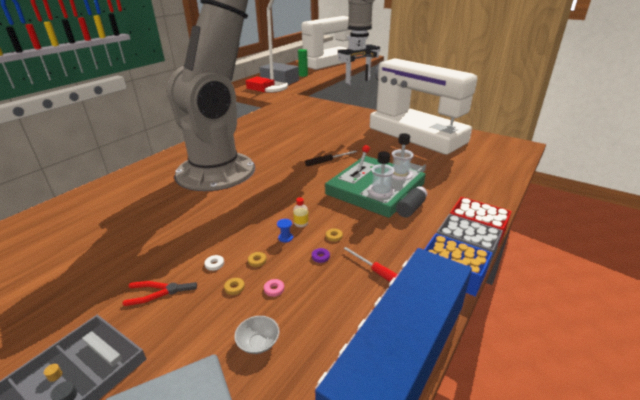

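Top view: brass rings at (322,172), (387,209) and (420,202). The look-alikes are purple (353,167), pink (403,176) and white (411,237). There is an orange item in the grey tray at (543,240). The feeder is around (227,176), with its red knob at (202,194) and black follower knobs at (193,143) and (243,147). In this view image right is -y, so the right magazine is the one at (243,147). I'll enlarge these to confirm, and measure.

```bash
cat > h.py <<'E'
import numpy as np,cv2
np.set_printoptions(precision=4,suppress=True)
def ray(im,u,v,z):
    """world point on plane z seen at pixel (top/scene)"""
    d=im["R"].T@np.linalg.solve(im["mtx"],[u,v,1.]); c=-im["R"].T@im["t"]
    return c+d*(z-c[2])/d[2]
def blobs(im,lo,hi,amin=30,roi=None):
    hsv=cv2.cvtColor(np.ascontiguousarray(im["pixels"]),cv2.COLOR_RGB2HSV)
    m=cv2.inRange(hsv,np.array(lo),np.array(hi))
    if roi: k=np.zeros_like(m);k[roi[1]:roi[3],roi[0]:roi[2]]=1;m=m*k
    n,l,s,c=cv2.connectedComponentsWithStats(m)
    return [(c[i],s[i]) for i in range(1,n) if s[i][4]>=amin]
def cloud(im):
    z=im["z_map"];v,u=np.indices(z.shape)
    p=np.stack([u,v,np.ones_like(u)],-1)@np.linalg.inv(im["mtx"]).T*z[...,None]
    return (p-im["t"])@im["R"]
E
python3 - <<'E'
from h import *
im=dict(np.load("top0.npz"));sc=dict(np.load("scene0.npz"))
P=cloud(im)
print("brass");
for c,s in blobs(im,(15,120,80),(28,255,255),25,(280,130,600,270)): print(c,s,ray(im,*c,0.006 if c[0]<500 else .02),P[int(c[1])][int(c[0])])
print("scene brass")
for c,s in blobs(sc,(15,120,80),(28,255,255),25,(20,190,400,400)): print(c,s,ray(sc,*c,0.006))
print("black knobs",*[(c,s[4],ray(im,*c,.165)) for c,s in blobs(im,(0,0,0),(180,255,50),40,(170,125,270,165))],sep="\n")
print("red knob",*[(c,s[4],ray(im,*c,.115)) for c,s in blobs(im,(0,150,80),(8,255,255),5,(185,180,250,205))],sep="\n")
# feeder green top corners
hsv=cv2.cvtColor(im["pixels"],cv2.COLOR_RGB2HSV);m=cv2.inRange(hsv,(65,80,30),(90,255,200));m[:,:170]=0;m[:120]=0;m[230:]=0;m[:,285:]=0
Q=P[(m>0)&(abs(P[...,2]-.05)<.012)];r=cv2.minAreaRect((Q[:,:2]*1000).astype(np.float32));print("rect",r,len(Q),np.median(Q[:,2]))
hull=cv2.approxPolyDP(cv2.convexHull((Q[:,:2]*1000).astype(np.float32)),8,True);print(hull.reshape(-1,2))
a=cv2.resize(im["pixels"][110:230,150:290],None,fx=4,fy=4,interpolation=2);b=cv2.resize(im["pixels"][140:260,290:440],None,fx=4,fy=4,interpolation=2)
o=np.zeros((590,800,3),np.uint8);o[:]=0
a=cv2.resize(im["pixels"][120:225,160:280],(400,350));b=cv2.resize(im["pixels"][150:255,305:430],(400,336));c=cv2.resize(im["pixels"][195:260,490:600],(390,230));d=cv2.resize(sc["pixels"][315:400,0:150],(400,227))
o[:350,:400]=a;o[:336,400:]=b;o[355:585,:390]=c;o[355:582,400:]=d
cv2.imwrite("pics/crop1.png",o[:,:,::-1])
E
```

```text
brass
[322.2188 172.3214] [314 164  18  17 224] [ 0.5793 -0.0961  0.006 ] [ 0.5825 -0.0957 -0.0034]
[420.0169 202.0678] [411 194  19  17 236] [ 0.4863 -0.3946  0.006 ] [ 0.4876 -0.3966 -0.0011]
[322.5729 209.2708] [315 200  17  18  96] [ 0.4645 -0.0966  0.006 ] [ 0.4541 -0.0929  0.0848]
[386.8362 208.3707] [378 200  18  18 232] [ 0.467 -0.292  0.006] [ 0.4693 -0.2911 -0.0025]
[541.0959 239.7945] [536 236  11   8  73] [ 0.3694 -0.7495  0.02  ] [ 0.3713 -0.7449  0.0279]
scene brass
[300.732  218.5359] [293 211  16  14 153] [ 0.4564 -0.0835  0.006 ]
[333.6294 234.3858] [325 228  18  14 197] [ 0.5803 -0.0954  0.006 ]
[256.6809 258.8298] [247 252  20  15 235] [ 0.4681 -0.2915  0.006 ]
[233.8547 285.6886] [224 277  21  18 289] [ 0.4875 -0.394   0.006 ]
[ 52.6062 371.8982] [ 44 364  18  17 226] [ 0.3595 -0.7499  0.006 ]
black knobs
(array([192.6398, 142.3168]), np.int32(161), array([0.6233, 0.2548, 0.165 ]))
(array([242.8058, 146.4388]), np.int32(139), array([0.6123, 0.1208, 0.165 ]))
red knob
(array([201.    , 193.3793]), np.int32(58), array([0.4935, 0.2395, 0.115 ]))
rect ((563.2199096679688, 186.73318481445312), (248.22341918945312, 244.75247192382812), 87.69995880126953) 2840 0.04853992940162174
[[668.8893  61.5448]
 [683.3683 128.8091]
 [680.2818 279.4388]
 [585.3036 310.058 ]
 [451.5023 313.4084]
 [439.5341  68.7896]]
```

View pics/crop1.png

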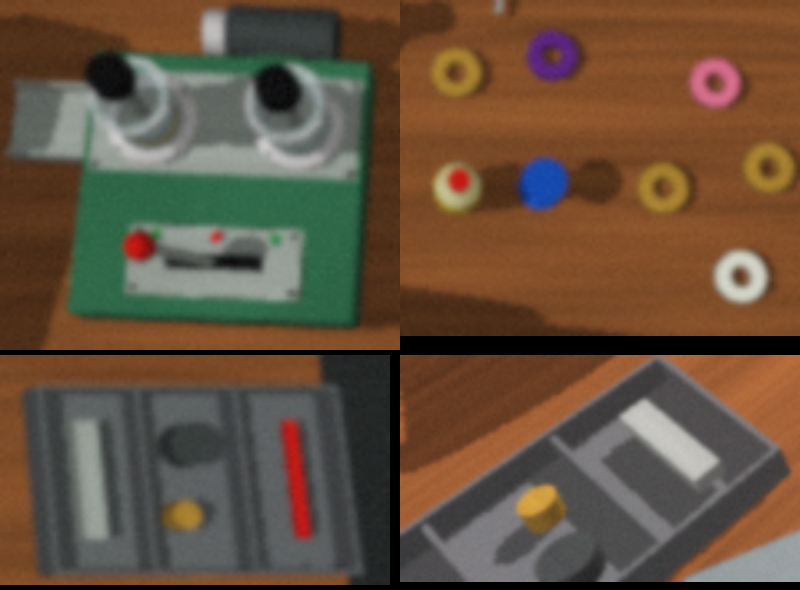

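The crop shows that the brass rings are the three with holes at top (322,172), (387,209) and (420,202). The tray item is a solid orange cylinder, the bottle is the cream and yellow thing with the red cap, and the purple, pink and white rings are excluded. So there are 3 rings. Next I'll triangulate the feeder pose.

```bash
cat >> h.py <<'E'
def tri(a,pa,b,pb):
    A=[];B=[]
    for im,p in((a,pa),(b,pb)):
        d=im["R"].T@np.linalg.solve(im["mtx"],[*p,1.]);d/=np.linalg.norm(d);c=-im["R"].T@im["t"];M=np.eye(3)-np.outer(d,d);A.append(M);B.append(M@c)
    return np.linalg.solve(A[0]+A[1],B[0]+B[1])
def go(s,target,az):
    """tool-frame shift (mm) to target and turn (deg) about tool z for tool-y azimuth az (deg, mod 180); shift given for before and after the turn"""
    R=s["ee_rot"];d=np.array(target)-s["position"];cur=np.degrees(np.arctan2(R[1,1],R[0,1]))
    t=-((az-cur+90)%180-90);Rn=R@cv2.Rodrigues(np.array([0,0,np.radians(t)]))[0]
    tz=R[:,2];print("turn z",round(t,1),"shift after turn mm",(Rn.T@d*1000).round(1),"before turn",(R.T@d*1000).round(1),"cur az",cur.round(1),"tilt deg",np.degrees(np.arccos(-tz[2])).round(2))
E
python3 - <<'E'
from h import *
from bench import robot
im=dict(np.load("top0.npz"));sc=dict(np.load("scene0.npz"))
for c,s in blobs(sc,(0,0,0),(180,255,55),30,(365,130,420,172)): print("scene black",c,s)
for c,s in blobs(sc,(0,150,80),(8,255,255),5,(355,140,375,160)): print("scene red",c,s); rk=c
L=(192.64,142.3);Rr=(242.8,146.4)
bl=[c for c,s in blobs(sc,(0,0,0),(180,255,55),30,(365,130,420,172))]
for c in bl:
  for p in(L,Rr): print(tri(im,p,sc,c))
print("red",tri(im,(201,193.4),sc,rk))
l=ray(im,*L,.177);r=ray(im,*Rr,.165);y=(l-r)[:2];print("yaw",np.arctan2(-y[0],y[1]),np.linalg.norm(y))
yaw=np.arctan2(-y[0],y[1]);M=np.array([[np.cos(yaw),-np.sin(yaw)],[np.sin(yaw),np.cos(yaw)]])
o=r[:2]-M@[.055,-.065];print("origin",o,"knob pred",o+M@[-.07,.048])
s=robot.read_state();go(s,(.36,.40,.30),20);go(s,(.612,.121,.30),0)
E
```

```text
scene black [403.6353 138.9882] [399 134  10  10  85]
scene black [383.3739 157.0609] [378 152  12  11 115]
scene red [365.619  148.0952] [361 144  10   9  63]
[0.62   0.2515 0.1757]
[0.6312 0.1319 0.211 ]
[0.6004 0.2389 0.1303]
[0.6135 0.1216 0.1648]
red [0.4936 0.2392 0.1177]
yaw -0.05489645306711709 0.1303865981449213
origin [0.561  0.1888] knob pred [0.4938 0.2406]
turn z 49.5 shift after turn mm [-260.3   36.9  -94.9] before turn [-197.1 -174.   -94.9] cur az 69.5 tilt deg 0.06
turn z 69.5 shift after turn mm [-511.   375.7  -94.7] before turn [-530.9 -347.1  -94.7] cur az 69.5 tilt deg 0.06
```

Request:
servo_tool(motion=[-0.033, -0.029, -0.016, 0, 0, 0, -1, -0.033, -0.029, -0.016, 0, 0, 0, -1, -0.033, -0.029, -0.016, 0, 0, 0, -1, -0.033, -0.029, -0.016, 0, 0, 0, -1, -0.033, -0.029, -0.016, 0, 0, 0, -1, -0.032, -0.029, -0.015, 0, 0, 0, -1, 0, 0, 0, 0, 0, 6.95, -1, 0, 0, 0, 0, 0, 6.95, -1, 0, 0, 0, 0, 0, 6.95, -1, 0, 0, 0, 0, 0, 6.95, -1, 0, 0, 0, 0, 0, 6.95, -1, 0, 0, 0, 0, 0, 6.95, -1, 0, 0, 0, 0, 0, 6.95, -1, 0, 0, 0, 0, 0, 6.95, -1, 0, 0, 0, 0, 0, 6.95, -1, 0, 0, 0, 0, 0, 6.95, -1, 0, 0, 0, 0, 0, 0, -1], grip_force=20)

```text
t: 1.52
position: [0.3468, 0.4245, 0.2902]
ee_rot: [[0.007, 1.0, -0.0], [1.0, -0.007, -0.001], [-0.001, -0.0, -1.0]]
force: [1.1, 0.4, 0.0]
opening: 0.0941
gripper_force: 0.0
```

```bash
python3 - <<'E'
from h import *
from bench import robot
s=robot.read_state();print(s['position'],s['q'],s['t']);go(s,(.613,.121,.26),-3)
E
```

```text
[0.3468 0.4245 0.2902] [-1.24    0.1477  0.2677  1.7981 -0.0417  1.2019 -0.9666] 1.5167
turn z 2.6 shift after turn mm [-289.2  281.7   30.3] before turn [-301.8  268.2   30.3] cur az -0.4 tilt deg 0.03
```

Request:
servo_tool(motion=[-0.025, 0.0223, 0.0025, 0, 0, 0, -1, -0.025, 0.0223, 0.0025, 0, 0, 0, -1, -0.025, 0.0223, 0.0025, 0, 0, 0, -1, -0.025, 0.0223, 0.0025, 0, 0, 0, -1, -0.025, 0.0223, 0.0025, 0, 0, 0, -1, -0.025, 0.0223, 0.0025, 0, 0, 0, -1, -0.025, 0.0223, 0.0025, 0, 0, 0, -1, -0.025, 0.0223, 0.0025, 0, 0, 0, -1, -0.025, 0.0223, 0.0025, 0, 0, 0, -1, -0.025, 0.0223, 0.0025, 0, 0, 0, -1, -0.025, 0.0223, 0.0025, 0, 0, 0, -1, -0.026, 0.0223, 0.0025, 0, 0, 0, -1, 0, 0, 0, 0, 0, 2.6, -1, 0, 0, 0, 0, 0, 0, -1, 0, 0, 0, 0, 0, 0, -1])

```text
t: 2.77
position: [0.6142, 0.124, 0.26]
ee_rot: [[0.041, 0.999, -0.001], [0.999, -0.041, -0.0], [-0.0, -0.001, -1.0]]
force: [-0.8, -0.2, -0.0]
opening: 0.0936
gripper_force: 0.0
```

```bash
cat >> h.py <<'E'
def wray(im,s,u,v,z):
    """world point on plane z seen at wrist pixel"""
    m=im["mtx"];x=(u-m[0,2])/m[0,0];y=(v-m[1,2])/m[1,1];th=np.hypot(x,y);k=np.sin(th)/max(th,1e-9)
    d=np.array([x*k,y*k,np.cos(th)]);T=im["mount"]
    c=s["ee_rot"]@T[:3,3]+s["position"];d=s["ee_rot"]@T[:3,:3]@d
    return c+d*(z-c[2])/d[2]
E
python3 - <<'E'
from h import *
from bench import robot,cams
s=robot.read_state();print(s['position'],s['t']);go(s,(.613,.121,.146),-3)
im=cams.get_image("wrist");cv2.imwrite("pics/w1.png",im["pixels"][:,:,::-1]);print(im["mtx"],im["mount"])
for c,st in blobs(im,(0,0,0),(180,255,55),150): print(c,st,wray(im,s,*c,.165))
E
```

```text
[0.6142 0.124  0.26  ] 2.7667
turn z 0.6 shift after turn mm [ -3.1  -1.  114. ] before turn [ -3.1  -1.  114. ] cur az -2.4 tilt deg 0.05
[[309.7069   0.     316.5516]
 [  0.     309.7069 201.237 ]
 [  0.       0.       1.    ]] [[-0.0003 -0.9688 -0.2477  0.0705]
 [ 1.     -0.0006  0.0011 -0.0005]
 [-0.0012 -0.2477  0.9688 -0.179 ]
 [ 0.      0.      0.      1.    ]]
[316.8429  57.7895] [ 297   38   41   41 1330] [0.6197 0.2536 0.165 ]
[110.3643 107.3245] [ 96  75  31  66 829] [0.4074 0.2324 0.165 ]
[220.1422 148.6889] [216 133   9  31 225] [0.5282 0.1776 0.165 ]
[316.7243 205.629 ] [ 299  185   37   41 1186] [0.614  0.1203 0.165 ]
[ 35.8102 249.3358] [ 11 220  38  55 274] [0.2238 0.0722 0.165 ]
[223.5356 267.3302] [ 203  231   39   65 1081] [0.5168 0.0592 0.165 ]
[409.3749 267.5658] [ 392  232   38   63 1011] [0.7053 0.051  0.165 ]
[291.0467 353.0289] [    0   257   636   143 37501] [ 0.577  -0.0551  0.165 ]
[514.2291 298.355 ] [ 456  258  106   89 4924] [ 0.851  -0.0085  0.165 ]
```

View pics/w1.png

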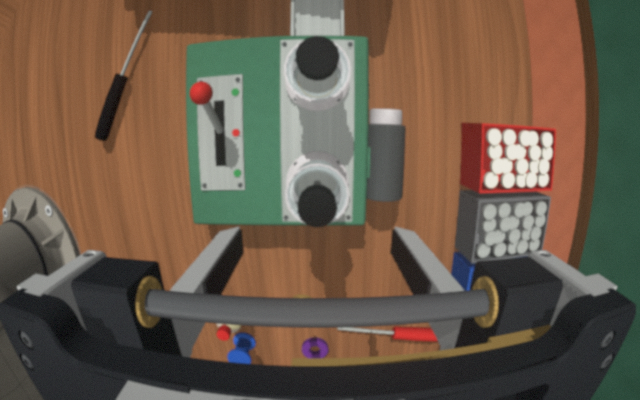

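The wrist view shows the right follower knob at (317,206), giving (0.614, 0.120), which agrees with the other two cameras. The lever knob is at (201,93). I'll descend and grip.

Request:
servo_tool(motion=[-0.0033, 0, 0.0115, 0, 0, 0, -1, 0, 0, 0.0115, 0, 0, 0, -1, 0, 0, 0.0115, 0, 0, 0, -1, 0, 0, 0.0115, 0, 0, 0, -1, 0, 0, 0.0115, 0, 0, 0, -1, 0, 0, 0.0115, 0, 0, 0, -1, 0, 0, 0.0115, 0, 0, 0, -1, 0, 0, 0.0115, 0, 0, 0, -1, 0, 0, 0.0115, 0, 0, 0, -1, 0, 0, 0.0105, 0, 0, 0, -1, 0, 0, 0, 0, 0, 0, 0.4, 0, 0, 0, 0, 0, 0, 1, 0, 0, 0, 0, 0, 0, 1, 0, 0, 0, 0, 0, 0, 1, 0, 0, 0, 0, 0, 0, 1, 0, 0, 0, 0, 0, 0, 1, 0, 0, 0, 0, 0, 0, 1], grip_force=30)

```text
t: 4.23
position: [0.6145, 0.1204, 0.1467]
ee_rot: [[0.045, 0.999, 0.0], [0.999, -0.045, 0.0], [0.0, 0.0, -1.0]]
force: [-1.1, 0.2, -0.6]
opening: 0.0505
gripper_force: 0.0
```

Request:
servo_tool(motion=[0, 0, 0, 0, 0, 0, 1, 0, 0, 0, 0, 0, 0, 1, 0, 0, 0, 0, 0, 0, 1, 0, 0, 0, 0, 0, 0, 1, 0, 0, 0, 0, 0, 0, 1, 0, 0, 0, 0, 0, 0, 1, 0, 0, 0, 0, 0, 0, 1])

```text
t: 4.82
position: [0.6144, 0.1204, 0.1465]
ee_rot: [[0.045, 0.999, -0.0], [0.999, -0.045, 0.0], [0.0, -0.0, -1.0]]
force: [-0.7, 0.0, 2.9]
opening: 0.0357
gripper_force: 30.0
```

Request:
servo_tool(motion=[0, 0, -0.01, 0, 0, 0, 1, 0, 0, -0.01, 0, 0, 0, 1, 0, 0, -0.01, 0, 0, 0, 1, 0, 0, -0.01, 0, 0, 0, 1, 0, 0, -0.01, 0, 0, 0, 1, 0, 0, -0.01, 0, 0, 0, 1, 0, 0, -0.01, 0, 0, 0, 1, 0, 0, -0.01, 0, 0, 0, 1, 0, 0, -0.01, 0, 0, 0, 1, 0, 0, -0.01, 0, 0, 0, 1, -0.014, 0.0102, 0, 0, 0, 0, 1, -0.014, 0.0102, 0, 0, 0, 0, 1, -0.014, 0.0102, 0, 0, 0, 0, 1, -0.014, 0.0102, 0, 0, 0, 0, 1, -0.014, 0.0102, 0, 0, 0, 0, 1, -0.014, 0.0102, 0, 0, 0, 0, 1, -0.014, 0.0102, 0, 0, 0, 0, 1, -0.014, 0.0102, 0, 0, 0, 0, 1, -0.014, 0.0102, 0, 0, 0, 0, 1, 0, 0, 0, 0, 0, 0, 1])

```text
t: 6.48
position: [0.7013, -0.0134, 0.2468]
ee_rot: [[0.049, 0.999, 0.0], [0.999, -0.049, -0.002], [-0.002, 0.0, -1.0]]
force: [-0.2, -0.2, -3.0]
opening: 0.0353
gripper_force: 30.0
```

Request:
servo_tool(motion=[0, 0, 0.012, 0, 0, 0, 1, 0, 0, 0.012, 0, 0, 0, 1, 0, 0, 0.012, 0, 0, 0, 1, 0, 0, 0.012, 0, 0, 0, 1, 0, 0, 0.012, 0, 0, 0, 1, 0, 0, 0.012, 0, 0, 0, 1, 0, 0, 0.012, 0, 0, 0, 1, 0, 0, 0.012, 0, 0, 0, 1, 0, 0, 0.012, 0, 0, 0, 1, 0, 0, 0.012, 0, 0, 0, 1, 0, 0, 0.012, 0, 0, 0, 1, 0, 0, 0.01, 0, 0, 0, 1, 0, 0, 0.004, 0, 0, 0, 1, 0, 0, 0.002, 0, 0, 0, 1, 0, 0, 0.001, 0, 0, 0, 1, 0, 0, 0, 0, 0, 0, 1, 0, 0, 0, 0, 0, 0, 1])

```text
t: 7.9
position: [0.7007, -0.0097, 0.098]
ee_rot: [[0.045, 0.999, 0.001], [0.999, -0.045, 0.0], [0.0, 0.001, -1.0]]
force: [-0.9, -0.1, -4.1]
opening: 0.0354
gripper_force: 30.0
```

Request:
servo_tool(motion=[0, 0, 0.0006, 0, 0, 0, 1, 0, 0, 0.0006, 0, 0, 0, 1, 0, 0, 0, 0, 0, 0, 1, 0, 0, 0, 0, 0, 0, 0.3, 0, 0, 0, 0, 0, 0, -0.2, 0, 0, 0, 0, 0, 0, -0.5, 0, 0, 0, 0, 0, 0, -0.5, 0, 0, 0, 0, 0, 0, -0.5, 0, 0, 0, 0, 0, 0, -0.5, 0, 0, 0, 0, 0, 0, -0.5, 0, 0, 0, 0, 0, 0, -0.5, 0, 0, 0, 0, 0, 0, -0.5, 0, 0, 0, 0, 0, 0, -0.5], grip_force=30)

```text
t: 8.98
position: [0.7003, -0.0097, 0.0962]
ee_rot: [[0.045, 0.999, -0.0], [0.999, -0.045, -0.0], [-0.0, -0.0, -1.0]]
force: [0.3, -1.1, -0.6]
opening: 0.0706
gripper_force: 0.0
```

```bash
python3 - <<'E'
from h import *
from bench import robot
s=robot.read_state();print(s['position'],s['t'],s['opening'],s['force'],s['q']);s['position'][2]=.22;go(s,(.580,-.0958,.14),-3)
E
```

```text
[ 0.7003 -0.0097  0.0962] 8.9833 0.07055669977020732 [ 0.3141 -1.1047 -0.612 ] [-0.4073  0.614   0.4777  1.6538 -0.3304  0.9551  0.1432]
turn z 0.4 shift after turn mm [ -92.3 -115.6   80. ] before turn [ -91.5 -116.2   80. ] cur az -2.6 tilt deg 0.01
```

Request:
servo_tool(motion=[0, 0, -0.0155, 0, 0, 0, -0.5, 0, 0, -0.0155, 0, 0, 0, -0.5, 0, 0, -0.0155, 0, 0, 0, -0.5, 0, 0, -0.0155, 0, 0, 0, -0.5, 0, 0, -0.0155, 0, 0, 0, -0.5, 0, 0, -0.0155, 0, 0, 0, -0.5, 0, 0, -0.0155, 0, 0, 0, -0.5, 0, 0, -0.0155, 0, 0, 0, -0.5, -0.0114, -0.0145, 0, 0, 0, 0, -0.5, -0.0114, -0.0145, 0, 0, 0, 0, -0.5, -0.0114, -0.0145, 0, 0, 0, 0, -0.5, -0.0114, -0.0145, 0, 0, 0, 0, -0.5, -0.0114, -0.0145, 0, 0, 0, 0, -0.5, -0.0114, -0.0145, 0, 0, 0, 0, -0.5, -0.0114, -0.0145, 0, 0, 0, 0, -0.5, -0.0114, -0.0145, 0, 0, 0, 0, -0.5, 0, 0, 0, 0, 0, 0, -0.5, 0, 0, 0, 0, 0, 0, -0.5])

```text
t: 10.48
position: [0.5801, -0.0959, 0.2207]
ee_rot: [[0.047, 0.999, 0.001], [0.999, -0.047, 0.001], [0.001, 0.001, -1.0]]
force: [-0.2, 1.0, 0.3]
opening: 0.0707
gripper_force: 0.0
```

```bash
cat > look.py <<'E'
from h import *
from bench import robot,cams
import sys
s=robot.read_state();print(s['position'],s['t'])
im=cams.get_image("wrist")
print("wrist brass")
for c,st in blobs(im,(14,110,70),(29,255,255),150): print(c,st,wray(im,s,*c,.006))
t=cams.get_image("top")
print("top brass");[print(c,st,ray(t,*c,.006)) for c,st in blobs(t,(15,120,80),(28,255,255),60,(280,130,500,270))]
cv2.imwrite(f"pics/{sys.argv[1]}.png",im["pixels"][:,:,::-1]);cv2.imwrite(f"pics/{sys.argv[1]}t.png",t["pixels"][:,:,::-1])
E
python3 look.py w2
```

```text
[ 0.5801 -0.0959  0.2207] 10.4833
wrist brass
[598.4053  89.7366] [ 585    0   22  193 1135] [1.0818 0.0522 0.006 ]
[552.4438 154.4375] [ 520  123   64   62 2704] [ 0.956  -0.0671  0.006 ]
[316.5084 179.0976] [ 297  159   40   41 1137] [ 0.5801 -0.0965  0.006 ]
[234.8668 179.7554] [210 167  36  39 368] [ 0.4724 -0.0916  0.006 ]
[181.0804 305.2395] [172 279  24  54 622] [ 0.3519 -0.2889  0.006 ]
[452.0427 305.3349] [439 279  23  54 633] [ 0.7899 -0.3102  0.006 ]
[381.3049 353.6555] [ 241  332  286   34 2975] [ 0.6756 -0.3965  0.006 ]
top brass
[419.8009 201.9957] [411 194  18  17 231] [ 0.4865 -0.3939  0.006 ]
[386.8069 208.2747] [378 200  19  17 233] [ 0.4673 -0.2919  0.006 ]
```

View pics/w2.png

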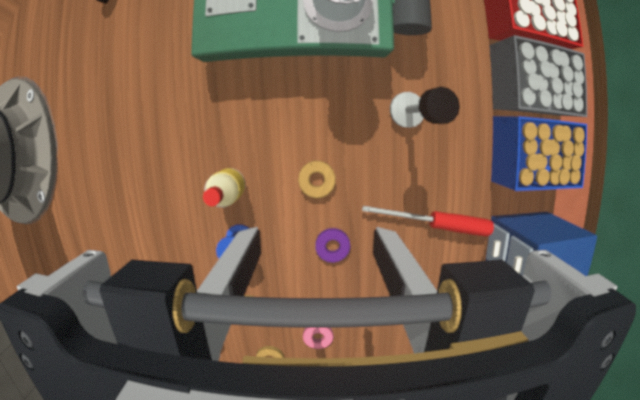

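The wrist view shows ring A at (317,180), centred under the TCP. The follower stands upright at (410,108), clear of the fingers. Descending to grasp.

Request:
servo_tool(motion=[-0.0005, 0, 0.0155, 0, 0, 0, -0.5, 0, 0, 0.0155, 0, 0, 0, -0.5, 0, 0, 0.0155, 0, 0, 0, -0.5, 0, 0, 0.0155, 0, 0, 0, -0.5, 0, 0, 0.0155, 0, 0, 0, -0.5, 0, 0, 0.0155, 0, 0, 0, -0.5, 0, 0, 0.0155, 0, 0, 0, -0.5, 0, 0, 0.0155, 0, 0, 0, -0.5, 0, 0, 0.0155, 0, 0, 0, -0.5, 0, 0, 0.0155, 0, 0, 0, -0.5, 0, 0, 0.0155, 0, 0, 0, -0.5, 0, 0, 0.0155, 0, 0, 0, -0.5, 0, 0, 0.0155, 0, 0, 0, -0.5, 0, 0, 0.009, 0, 0, 0, -0.5, 0, 0, 0.006, 0, 0, 0, -0.5, 0, 0, 0, 0, 0, 0, -0.5, 0, 0, 0, 0, 0, 0, -0.5])

```text
t: 12.0
position: [0.5806, -0.096, 0.0039]
ee_rot: [[0.045, 0.999, -0.0], [0.999, -0.045, -0.0], [-0.0, -0.0, -1.0]]
force: [0.6, 0.3, 0.2]
opening: 0.0707
gripper_force: 0.0
```

Request:
servo_tool(motion=[0, 0, 0, 0, 0, 0, 1, 0, 0, 0, 0, 0, 0, 1, 0, 0, 0, 0, 0, 0, 1, 0, 0, 0, 0, 0, 0, 1, 0, 0, 0, 0, 0, 0, 1, 0, 0, 0, 0, 0, 0, 1, 0, 0, 0, 0, 0, 0, 1, 0, 0, 0, 0, 0, 0, 1, 0, 0, 0, 0, 0, 0, 1, 0, 0, 0, 0, 0, 0, 1], grip_force=15)

```text
t: 12.83
position: [0.5806, -0.0959, 0.0042]
ee_rot: [[0.045, 0.999, 0.001], [0.999, -0.045, 0.0], [0.0, 0.001, -1.0]]
force: [-1.7, 0.9, 6.4]
opening: 0.0478
gripper_force: 15.0
```

Request:
servo_tool(motion=[0, 0, -0.013, 0, 0, 0, 1, 0, 0, -0.013, 0, 0, 0, 1, 0, 0, -0.013, 0, 0, 0, 1, 0, 0, -0.013, 0, 0, 0, 1, 0, 0, -0.013, 0, 0, 0, 1, 0, 0, -0.013, 0, 0, 0, 1, 0, 0, -0.013, 0, 0, 0, 1, 0, 0, -0.013, 0, 0, 0, 1, 0, 0, -0.013, 0, 0, 0, 1, 0, 0, -0.013, 0, 0, 0, 1, 0, 0, -0.013, 0, 0, 0, 1, 0, 0, -0.013, 0, 0, 0, 1])

```text
t: 13.83
position: [0.5802, -0.096, 0.161]
ee_rot: [[0.045, 0.999, -0.0], [0.999, -0.045, -0.0], [-0.0, -0.0, -1.0]]
force: [0.6, -0.2, -0.4]
opening: 0.0475
gripper_force: 15.0
```

Request:
servo_tool(motion=[0.0156, 0.0017, 0, 0, 0, 0, 1, 0.0156, 0.0017, 0, 0, 0, 0, 1, 0.0156, 0.0017, 0, 0, 0, 0, 1, 0.0156, 0.0017, 0, 0, 0, 0, 1, 0.0156, 0.0017, 0, 0, 0, 0, 1, 0.0156, 0.0017, 0, 0, 0, 0, 1, 0.0156, 0.0017, 0, 0, 0, 0, 1, 0.0156, 0.0017, 0, 0, 0, 0, 1, 0.0156, 0.0017, 0, 0, 0, 0, 1, 0.0156, 0.0017, 0, 0, 0, 0, 1, 0.0156, 0.0017, 0, 0, 0, 0, 1, 0.0156, 0.0017, 0, 0, 0, 0, 1, 0.0156, 0.0017, 0, 0, 0, 0, 1, 0.0156, 0.0017, 0, 0, 0, 0, 1, 0, 0, 0, 0, 0, 0, 1, 0, 0, 0, 0, 0, 0, 1, 0, 0, 0, 0, 0, 0, 1])

```text
t: 15.25
position: [0.614, 0.1207, 0.1597]
ee_rot: [[0.046, 0.999, -0.0], [0.999, -0.046, -0.001], [-0.001, -0.0, -1.0]]
force: [-0.3, -0.0, 0.4]
opening: 0.0472
gripper_force: 15.0
```

```bash
python3 - <<'E'
from h import *
from bench import robot,cams
s=robot.read_state();print(s['position'],s['t'],s['opening'],s['gripper_force']);go(s,(.614,.1205,.1275),-3)
im=cams.get_image("wrist")
for c,st in blobs(im,(14,110,70),(29,255,255),150,(270,100,370,290)): print(c,st,wray(im,s,*c,.164))
cv2.imwrite("pics/w3.png",cv2.resize(im["pixels"][60:300,160:480],(800,600))[:,:,::-1])
E
```

```text
[0.614  0.1207 0.1597] 15.25 0.04723278018689932 14.999794458271936
turn z 0.4 shift after turn mm [-0.2  0.  32.2] before turn [-0.2  0.  32.2] cur az -2.6 tilt deg 0.03
[316.457  242.9907] [ 277  204   80   78 4096] [0.6136 0.1204 0.164 ]
```

View pics/w3.png

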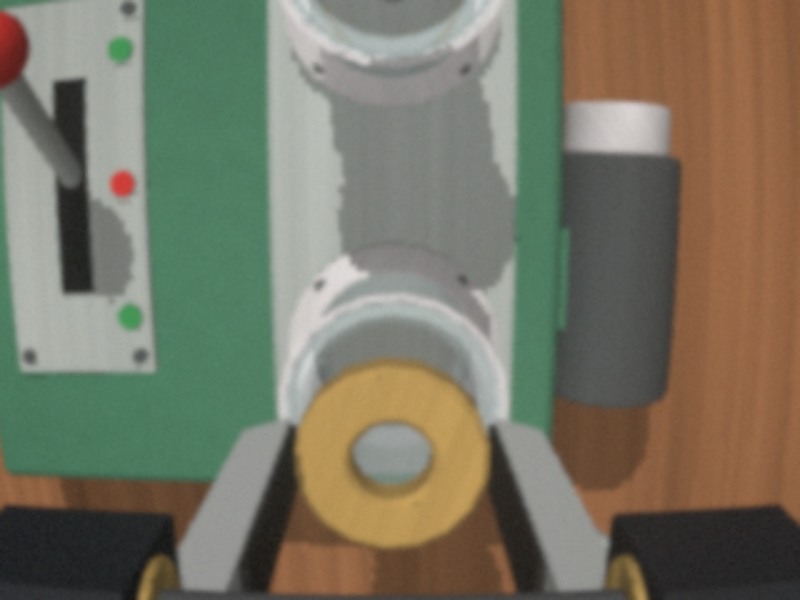

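The crop shows the ring held level at about (392,453), with the tube collar centred around column 396, so the two are aligned within about 1 mm. Lowering it into the flare and releasing.

Request:
servo_tool(motion=[0, 0.0004, 0.008, 0, 0, 0, 1, 0, 0, 0.008, 0, 0, 0, 1, 0, 0, 0.007, 0, 0, 0, 1, 0, 0, 0.004, 0, 0, 0, 1, 0, 0, 0.003, 0, 0, 0, 1, 0, 0, 0.002, 0, 0, 0, 1, 0, 0, 0, 0, 0, 0, 1, 0, 0, 0, 0, 0, 0, 1])

```text
t: 15.97
position: [0.6145, 0.1211, 0.1278]
ee_rot: [[0.045, 0.999, 0.0], [0.999, -0.045, -0.0], [-0.0, 0.0, -1.0]]
force: [-0.2, 0.2, -0.6]
opening: 0.0474
gripper_force: 15.0
```

Request:
servo_tool(motion=[0, 0, 0, 0, 0, 0, -0.5, 0, 0, 0, 0, 0, 0, -0.5, 0, 0, 0, 0, 0, 0, -0.5, 0, 0, 0, 0, 0, 0, -0.5, 0, 0, 0, 0, 0, 0, -0.5, 0, 0, 0, 0, 0, 0, -0.5, 0, 0, 0, 0, 0, 0, -0.5, 0, 0, 0, 0, 0, 0, -0.5, 0, 0, -0.015, 0, 0, 0, -0.5, 0, 0, -0.015, 0, 0, 0, -0.5, 0, 0, -0.015, 0, 0, 0, -0.5, 0, 0, -0.015, 0, 0, 0, -0.5, 0, 0, -0.015, 0, 0, 0, -0.5, 0, 0, 0, 0, 0, 0, -0.5])

```text
t: 17.13
position: [0.6157, 0.1212, 0.2055]
ee_rot: [[0.046, 0.999, 0.003], [0.999, -0.046, 0.001], [0.001, 0.003, -1.0]]
force: [-0.5, -0.0, -0.6]
opening: 0.0702
gripper_force: 0.0
```

```bash
python3 - <<'E'
from h import *
from bench import robot,cams
s=robot.read_state();print(s['position'],s['t'],s['opening'])
im=cams.get_image("wrist")
for c,st in blobs(im,(14,110,50),(29,255,255),100,(250,60,400,290)): print(c,st,wray(im,s,*c,.056),wray(im,s,*c,.126))
cv2.imwrite("pics/w4.png",cv2.resize(im["pixels"][60:300,160:480],(640,480))[:,:,::-1])
t=cams.get_image("top")
for c,st in blobs(t,(15,120,80),(28,255,255),60,(180,130,500,270)): print(c,st,ray(t,*c,.006))
go(s,(.4671,-.2918,.22),-30)
E
```

```text
[0.6157 0.1212 0.2055] 17.1333 0.07023270661149157
[314.8812 196.5173] [295 180  41  31 665] [0.6139 0.1133 0.056 ] [0.6147 0.1299 0.126 ]
[419.8739 202.0714] [411 194  18  17 238] [ 0.4862 -0.3942  0.006 ]
[322.4681 209.2872] [314 200  18  18  94] [ 0.4645 -0.0963  0.006 ]
[386.7042 208.225 ] [378 200  19  18 240] [ 0.4674 -0.2916  0.006 ]
turn z 27.4 shift after turn mm [-431.9   77.8  -15.5] before turn [-419.3 -129.5  -15.5] cur az -2.6 tilt deg 0.21
```

View pics/w4.png

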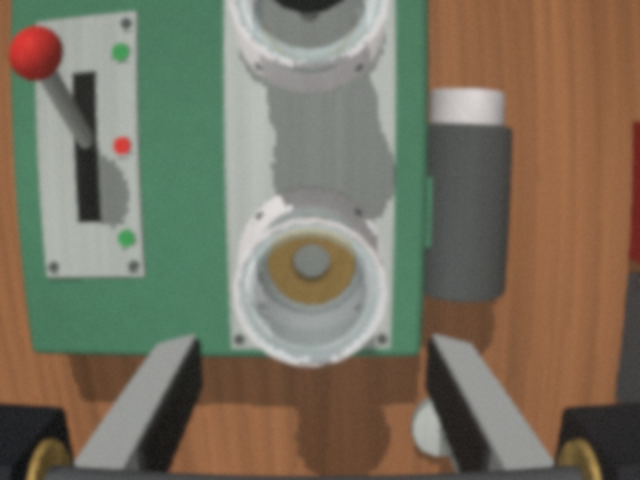

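The crop shows ring A lying flat at the bottom of the right tube at about (310,268). The left magazine is untouched and the lever is still on the left. Now ring B.

Request:
servo_tool(motion=[-0.0262, -0.0081, -0.001, 0, 0, 0, -0.5, -0.0262, -0.0081, -0.001, 0, 0, 0, -0.5, -0.0262, -0.0081, -0.001, 0, 0, 0, -0.5, -0.0262, -0.0081, -0.001, 0, 0, 0, -0.5, -0.0262, -0.0081, -0.001, 0, 0, 0, -0.5, -0.0262, -0.0081, -0.001, 0, 0, 0, -0.5, -0.0262, -0.0081, -0.001, 0, 0, 0, -0.5, -0.0262, -0.0081, -0.001, 0, 0, 0, -0.5, -0.0262, -0.0081, -0.001, 0, 0, 0, -0.5, -0.0262, -0.0081, -0.001, 0, 0, 0, -0.5, -0.0262, -0.0081, -0.001, 0, 0, 0, -0.5, -0.0262, -0.0081, -0.001, 0, 0, 0, -0.5, -0.0262, -0.0081, -0.001, 0, 0, 0, -0.5, -0.0262, -0.0081, -0.001, 0, 0, 0, -0.5, -0.0262, -0.0081, -0.001, 0, 0, 0, -0.5, -0.0262, -0.0081, -0.001, 0, 0, 0, -0.5, 0, 0, 0, 0, 0, 0, -0.5, 0, 0, 0, 0, 0, 0, -0.5])

```text
t: 18.73
position: [0.4648, -0.2929, 0.218]
ee_rot: [[0.048, 0.999, -0.001], [0.999, -0.048, -0.0], [-0.0, -0.001, -1.0]]
force: [0.0, -0.0, 0.6]
opening: 0.0703
gripper_force: 0.0
```

```bash
python3 look.py w5; python3 - <<'E'
from h import *
from bench import robot
s=robot.read_state();print(s['q']);go(s,(.4672,-.2917,.004),-3)
E
```

```text
[ 0.4648 -0.2929  0.218 ] 18.7333
wrist brass
[597.5792  30.6558] [ 572    0   50   62 1723] [ 0.9768 -0.0343  0.006 ]
[309.6571  33.0692] [289  13  40  30 347] [ 0.465  -0.1044  0.006 ]
[319.3267 178.2195] [ 300  159   40   40 1157] [ 0.4681 -0.2921  0.006 ]
[336.6447 250.9588] [ 318  233   38   37 1019] [ 0.4872 -0.3941  0.006 ]
[180.6761 304.9015] [172 279  23  54 599] [ 0.2366 -0.4835  0.006 ]
[452.0433 305.4703] [439 279  23  54 623] [ 0.6723 -0.5058  0.006 ]
[390.9548 353.8795] [ 241  332  287   35 2722] [ 0.5756 -0.5942  0.006 ]
top brass
[322.3864 209.5114] [315 200  16  18  88] [ 0.4638 -0.096   0.006 ]
[-0.1569  0.2482  0.7134  1.9057 -0.1857  1.0552  0.5886]
turn z 0.4 shift after turn mm [ -0.8   1.6 214. ] before turn [ -0.8   1.6 214. ] cur az -2.6 tilt deg 0.07
```

Request:
servo_tool(motion=[0.0005, 0.0025, 0.0155, 0, 0, 0, -0.5, 0, 0, 0.0155, 0, 0, 0, -0.5, 0, 0, 0.0155, 0, 0, 0, -0.5, 0, 0, 0.0155, 0, 0, 0, -0.5, 0, 0, 0.0155, 0, 0, 0, -0.5, 0, 0, 0.0155, 0, 0, 0, -0.5, 0, 0, 0.0155, 0, 0, 0, -0.5, 0, 0, 0.0155, 0, 0, 0, -0.5, 0, 0, 0.0155, 0, 0, 0, -0.5, 0, 0, 0.0155, 0, 0, 0, -0.5, 0, 0, 0.0155, 0, 0, 0, -0.5, 0, 0, 0.0155, 0, 0, 0, -0.5, 0, 0, 0.0155, 0, 0, 0, -0.5, 0, 0, 0.008, 0, 0, 0, -0.5, 0, 0, 0.0045, 0, 0, 0, -0.5, 0, 0, 0, 0, 0, 0, -0.5, 0, 0, 0, 0, 0, 0, -0.5])

```text
t: 20.25
position: [0.4687, -0.2912, 0.0051]
ee_rot: [[0.045, 0.999, 0.0], [0.999, -0.045, -0.0], [-0.0, 0.0, -1.0]]
force: [0.2, 0.2, 0.5]
opening: 0.0705
gripper_force: 0.0
```

Request:
servo_tool(motion=[0, 0, 0, 0, 0, 0, 1, 0, 0, 0, 0, 0, 0, 1, 0, 0, 0, 0, 0, 0, 1, 0, 0, 0, 0, 0, 0, 1, 0, 0, 0, 0, 0, 0, 1, 0, 0, 0, 0, 0, 0, 1, 0, 0, 0, 0, 0, 0, 1, 0, 0, 0, 0, 0, 0, 1, 0, 0, 0, 0, 0, 0, 1, 0, 0, 0, 0, 0, 0, 1], grip_force=15)

```text
t: 21.08
position: [0.4686, -0.2915, 0.0051]
ee_rot: [[0.045, 0.999, 0.001], [0.999, -0.045, -0.0], [-0.0, 0.001, -1.0]]
force: [-0.7, 1.3, 6.4]
opening: 0.0476
gripper_force: 15.0
```

Request:
servo_tool(motion=[0, 0, -0.013, 0, 0, 0, 1, 0, 0, -0.013, 0, 0, 0, 1, 0, 0, -0.013, 0, 0, 0, 1, 0, 0, -0.013, 0, 0, 0, 1, 0, 0, -0.013, 0, 0, 0, 1, 0, 0, -0.013, 0, 0, 0, 1, 0, 0, -0.013, 0, 0, 0, 1, 0, 0, -0.013, 0, 0, 0, 1, 0, 0, -0.013, 0, 0, 0, 1, 0, 0, -0.013, 0, 0, 0, 1, 0, 0, -0.013, 0, 0, 0, 1, 0, 0, -0.013, 0, 0, 0, 1])

```text
t: 22.08
position: [0.4683, -0.2914, 0.1621]
ee_rot: [[0.046, 0.999, -0.0], [0.999, -0.046, -0.0], [-0.0, -0.0, -1.0]]
force: [-0.1, 0.1, -0.0]
opening: 0.0469
gripper_force: 15.0
```

Request:
servo_tool(motion=[0.02325, 0.00707, 0, 0, 0, 0, 1, 0.02325, 0.00707, 0, 0, 0, 0, 1, 0.02325, 0.00707, 0, 0, 0, 0, 1, 0.02325, 0.00707, 0, 0, 0, 0, 1, 0.02325, 0.00707, 0, 0, 0, 0, 1, 0.02325, 0.00707, 0, 0, 0, 0, 1, 0.02325, 0.00707, 0, 0, 0, 0, 1, 0.02325, 0.00707, 0, 0, 0, 0, 1, 0.02325, 0.00707, 0, 0, 0, 0, 1, 0.02325, 0.00707, 0, 0, 0, 0, 1, 0.02325, 0.00707, 0, 0, 0, 0, 1, 0.02325, 0.00707, 0, 0, 0, 0, 1, 0.02325, 0.00707, 0, 0, 0, 0, 1, 0.02325, 0.00707, 0, 0, 0, 0, 1, 0.02325, 0.00707, 0, 0, 0, 0, 1, 0.02325, 0.00707, 0, 0, 0, 0, 1, 0.02325, 0.00707, 0, 0, 0, 0, 1, 0.02325, 0.00707, 0, 0, 0, 0, 1, 0, 0, 0, 0, 0, 0, 1, 0, 0, 0, 0, 0, 0, 1])

```text
t: 23.75
position: [0.6145, 0.1221, 0.161]
ee_rot: [[0.043, 0.999, -0.0], [0.999, -0.043, -0.0], [-0.0, -0.0, -1.0]]
force: [0.2, -0.6, -0.1]
opening: 0.0471
gripper_force: 15.0
```

```bash
cat > hold.py <<'E'
from h import *
from bench import robot,cams
s=robot.read_state();print(s['position'],s['t'],s['opening'],s['gripper_force']);go(s,(.6143,.121,.1275),-3)
im=cams.get_image("wrist")
for c,st in blobs(im,(14,110,70),(29,255,255),150,(270,100,370,290)): print(c,st,wray(im,s,*c,s['position'][2]+.004))
E
python3 hold.py
```

```text
[0.6145 0.1221 0.161 ] 23.75 0.04705380366201614 14.99987990828231
turn z 0.5 shift after turn mm [-1.1 -0.2 33.5] before turn [-1.1 -0.2 33.5] cur az -2.5 tilt deg 0.03
[316.4036 240.0648] [ 277  193   80   89 4353] [0.6142 0.1235 0.165 ]
```

Request:
servo_tool(motion=[-0.001, 0, 0.008, 0, 0, 0, 1, 0, 0, 0.008, 0, 0, 0, 1, 0, 0, 0.008, 0, 0, 0, 1, 0, 0, 0.0045, 0, 0, 0, 1, 0, 0, 0.003, 0, 0, 0, 1, 0, 0, 0.002, 0, 0, 0, 1, 0, 0, 0, 0, 0, 0, 1, 0, 0, 0, 0, 0, 0, 1])

```text
t: 24.47
position: [0.6146, 0.1199, 0.1273]
ee_rot: [[0.045, 0.999, 0.0], [0.999, -0.045, -0.0], [-0.0, 0.0, -1.0]]
force: [0.1, -0.1, -0.3]
opening: 0.0473
gripper_force: 15.0
```

Request:
servo_tool(motion=[0, 0, 0, 0, 0, 0, -0.5, 0, 0, 0, 0, 0, 0, -0.5, 0, 0, 0, 0, 0, 0, -0.5, 0, 0, 0, 0, 0, 0, -0.5, 0, 0, 0, 0, 0, 0, -0.5, 0, 0, 0, 0, 0, 0, -0.5, 0, 0, 0, 0, 0, 0, -0.5, 0, 0, 0, 0, 0, 0, -0.5, 0, 0, -0.015, 0, 0, 0, -0.5, 0, 0, -0.015, 0, 0, 0, -0.5, 0, 0, -0.015, 0, 0, 0, -0.5, 0, 0, -0.015, 0, 0, 0, -0.5, 0, 0, -0.015, 0, 0, 0, -0.5, 0, 0, 0, 0, 0, 0, -0.5])

```text
t: 25.63
position: [0.6158, 0.1199, 0.205]
ee_rot: [[0.046, 0.999, 0.003], [0.999, -0.046, 0.001], [0.001, 0.003, -1.0]]
force: [0.2, 0.6, 0.5]
opening: 0.0708
gripper_force: 0.0
```

```bash
cat > after.py <<'E'
from h import *
from bench import robot,cams
import sys
s=robot.read_state();print(s['position'],s['t'],s['opening'])
im=cams.get_image("wrist")
for c,st in blobs(im,(14,110,50),(29,255,255),100,(250,60,400,290)): print(c,st)
cv2.imwrite(f"pics/{sys.argv[1]}.png",cv2.resize(im["pixels"][60:300,160:480],(640,480))[:,:,::-1])
t=cams.get_image("top")
for c,st in blobs(t,(15,120,80),(28,255,255),60,(180,130,500,270)): print(c,st,ray(t,*c,.006))
go(s,(.4867,-.3940,.22),-3)
E
python3 after.py w6
```

```text
[0.6158 0.1199 0.205 ] 25.6333 0.07075251890380597
[313.6549 196.2622] [293 178  43  35 820]
[419.8681 202.0298] [411 194  18  17 235] [ 0.4864 -0.3942  0.006 ]
[322.6458 209.3542] [315 200  17  18  96] [ 0.4643 -0.0968  0.006 ]
turn z 0.4 shift after turn mm [-520.  -102.   -16.1] before turn [-519.3 -105.4  -16.1] cur az -2.6 tilt deg 0.2
```

The brass patch in the tube grew from 41 to 43 px wide and is intact, so ring B is down. Now ring C.

Request:
servo_tool(motion=[-0.0273, -0.00555, -0.0008, 0, 0, 0, -0.5, -0.0273, -0.00555, -0.0008, 0, 0, 0, -0.5, -0.0273, -0.00555, -0.0008, 0, 0, 0, -0.5, -0.0273, -0.00555, -0.0008, 0, 0, 0, -0.5, -0.0273, -0.00555, -0.0008, 0, 0, 0, -0.5, -0.0273, -0.00555, -0.0008, 0, 0, 0, -0.5, -0.0273, -0.00555, -0.0008, 0, 0, 0, -0.5, -0.0273, -0.00555, -0.0008, 0, 0, 0, -0.5, -0.0273, -0.00555, -0.0008, 0, 0, 0, -0.5, -0.0273, -0.00555, -0.0008, 0, 0, 0, -0.5, -0.0273, -0.00555, -0.0008, 0, 0, 0, -0.5, -0.0273, -0.00555, -0.0008, 0, 0, 0, -0.5, -0.0273, -0.00555, -0.0008, 0, 0, 0, -0.5, -0.0273, -0.00555, -0.0008, 0, 0, 0, -0.5, -0.0273, -0.00555, -0.0008, 0, 0, 0, -0.5, -0.0273, -0.00555, -0.0008, 0, 0, 0, -0.5, -0.0273, -0.00555, -0.0008, 0, 0, 0, -0.5, -0.0273, -0.00555, -0.0008, 0, 0, 0, -0.5, -0.0273, -0.00555, -0.0008, 0, 0, 0, -0.5, 0, 0, 0, 0, 0, 0, -0.5])

```text
t: 27.4
position: [0.4825, -0.3985, 0.2168]
ee_rot: [[0.051, 0.999, -0.002], [0.999, -0.051, -0.002], [-0.002, -0.002, -1.0]]
force: [-0.7, -0.0, 1.0]
opening: 0.0703
gripper_force: 0.0
```

Request:
servo_tool(motion=[0, 0, 0, 0, 0, 0, -0.5, 0, 0, 0, 0, 0, 0, -0.5])

```text
t: 27.57
position: [0.4855, -0.3928, 0.2165]
ee_rot: [[0.045, 0.999, -0.001], [0.999, -0.045, 0.001], [0.001, -0.001, -1.0]]
force: [-0.4, 0.7, -0.6]
opening: 0.0706
gripper_force: 0.0
```

```bash
python3 look.py w7; python3 - <<'E'
from h import *
from bench import robot
s=robot.read_state();print(s['q']);go(s,(.4867,-.3940,.005),-3)
E
```

```text
[ 0.4855 -0.3928  0.2165] 27.5667
wrist brass
[318.1199 180.3779] [ 298  160   41   41 1151] [ 0.4871 -0.3943  0.006 ]
[180.9229 305.3467] [172 279  23  54 597] [ 0.259  -0.5836  0.006 ]
[452.0687 305.6874] [439 279  23  54 611] [ 0.6928 -0.6042  0.006 ]
[401.528  353.3795] [ 244  332  284   34 2485] [ 0.6154 -0.6937  0.006 ]
top brass
[322.5    209.5106] [315 200  17  18  94] [ 0.4638 -0.0964  0.006 ]
[ 0.0321  0.4044  0.7222  1.7417 -0.2952  1.108   0.8042]
turn z 0.5 shift after turn mm [ -1.9   0.9 211.9] before turn [ -1.9   0.9 211.9] cur az -2.5 tilt deg 0.06
```

Request:
servo_tool(motion=[-0.0013, 0.0014, 0.0155, 0, 0, 0, -0.5, 0, 0, 0.0155, 0, 0, 0, -0.5, 0, 0, 0.0155, 0, 0, 0, -0.5, 0, 0, 0.0155, 0, 0, 0, -0.5, 0, 0, 0.0155, 0, 0, 0, -0.5, 0, 0, 0.0155, 0, 0, 0, -0.5, 0, 0, 0.0155, 0, 0, 0, -0.5, 0, 0, 0.0155, 0, 0, 0, -0.5, 0, 0, 0.0155, 0, 0, 0, -0.5, 0, 0, 0.0155, 0, 0, 0, -0.5, 0, 0, 0.0155, 0, 0, 0, -0.5, 0, 0, 0.0155, 0, 0, 0, -0.5, 0, 0, 0.0145, 0, 0, 0, -0.5, 0, 0, 0.007, 0, 0, 0, -0.5, 0, 0, 0.0045, 0, 0, 0, -0.5, 0, 0, 0, 0, 0, 0, -0.5, 0, 0, 0, 0, 0, 0, -0.5])

```text
t: 29.08
position: [0.4872, -0.3949, 0.0058]
ee_rot: [[0.045, 0.999, 0.0], [0.999, -0.045, -0.0], [-0.0, 0.0, -1.0]]
force: [-0.0, 0.5, -0.5]
opening: 0.0708
gripper_force: 0.0
```

Request:
servo_tool(motion=[0, 0, 0, 0, 0, 0, 1, 0, 0, 0, 0, 0, 0, 1, 0, 0, 0, 0, 0, 0, 1, 0, 0, 0, 0, 0, 0, 1, 0, 0, 0, 0, 0, 0, 1, 0, 0, 0, 0, 0, 0, 1, 0, 0, 0, 0, 0, 0, 1, 0, 0, 0, 0, 0, 0, 1, 0, 0, 0, 0, 0, 0, 1, 0, 0, 0, 0, 0, 0, 1], grip_force=15)

```text
t: 29.92
position: [0.4871, -0.395, 0.0058]
ee_rot: [[0.045, 0.999, 0.0], [0.999, -0.045, -0.0], [-0.0, 0.0, -1.0]]
force: [0.3, 1.1, 6.0]
opening: 0.0472
gripper_force: 15.0
```

Request:
servo_tool(motion=[0, 0, -0.013, 0, 0, 0, 1, 0, 0, -0.013, 0, 0, 0, 1, 0, 0, -0.013, 0, 0, 0, 1, 0, 0, -0.013, 0, 0, 0, 1, 0, 0, -0.013, 0, 0, 0, 1, 0, 0, -0.013, 0, 0, 0, 1, 0, 0, -0.013, 0, 0, 0, 1, 0, 0, -0.013, 0, 0, 0, 1, 0, 0, -0.013, 0, 0, 0, 1, 0, 0, -0.013, 0, 0, 0, 1, 0, 0, -0.013, 0, 0, 0, 1, 0, 0, -0.013, 0, 0, 0, 1])

```text
t: 30.92
position: [0.4869, -0.3949, 0.1628]
ee_rot: [[0.045, 0.999, -0.0], [0.999, -0.045, -0.0], [-0.0, -0.0, -1.0]]
force: [0.0, -0.3, -0.0]
opening: 0.0467
gripper_force: 15.0
```

Request:
servo_tool(motion=[0.026, 0.0052, 0, 0, 0, 0, 1, 0.026, 0.0052, 0, 0, 0, 0, 1, 0.026, 0.0052, 0, 0, 0, 0, 1, 0.026, 0.0052, 0, 0, 0, 0, 1, 0.026, 0.0052, 0, 0, 0, 0, 1, 0.026, 0.0052, 0, 0, 0, 0, 1, 0.026, 0.0052, 0, 0, 0, 0, 1, 0.026, 0.0052, 0, 0, 0, 0, 1, 0.026, 0.0052, 0, 0, 0, 0, 1, 0.026, 0.0052, 0, 0, 0, 0, 1, 0.026, 0.0052, 0, 0, 0, 0, 1, 0.026, 0.0052, 0, 0, 0, 0, 1, 0.026, 0.0052, 0, 0, 0, 0, 1, 0.026, 0.0052, 0, 0, 0, 0, 1, 0.026, 0.0052, 0, 0, 0, 0, 1, 0.026, 0.0052, 0, 0, 0, 0, 1, 0.026, 0.0052, 0, 0, 0, 0, 1, 0.026, 0.0052, 0, 0, 0, 0, 1, 0.026, 0.0052, 0, 0, 0, 0, 1, 0.026, 0.0052, 0, 0, 0, 0, 1])

```text
t: 32.58
position: [0.6146, 0.1212, 0.1621]
ee_rot: [[0.045, 0.999, 0.0], [0.999, -0.045, -0.0], [-0.0, 0.0, -1.0]]
force: [0.9, -0.2, -0.2]
opening: 0.0472
gripper_force: 15.0
```

Request:
servo_tool(motion=[0, 0, 0, 0, 0, 0, 1, 0, 0, 0, 0, 0, 0, 1, 0, 0, 0, 0, 0, 0, 1])

```text
t: 32.83
position: [0.6143, 0.1192, 0.1618]
ee_rot: [[0.046, 0.999, -0.0], [0.999, -0.046, -0.001], [-0.001, -0.0, -1.0]]
force: [-0.2, -0.1, -1.1]
opening: 0.047
gripper_force: 15.0
```

```bash
python3 hold.py
```

```text
[0.6143 0.1192 0.1618] 32.8333 0.047000088460583865 14.999831893946975
turn z 0.4 shift after turn mm [ 1.8 -0.1 34.3] before turn [ 1.8 -0.1 34.3] cur az -2.6 tilt deg 0.03
[316.2848 236.2579] [ 277  188   80   93 4474] [0.6141 0.1232 0.1658]
```

Request:
servo_tool(motion=[0.0012, 0, 0.008, 0, 0, 0, 1, 0, 0, 0.008, 0, 0, 0, 1, 0, 0, 0.008, 0, 0, 0, 1, 0, 0, 0.0053, 0, 0, 0, 1, 0, 0, 0.003, 0, 0, 0, 1, 0, 0, 0.002, 0, 0, 0, 1, 0, 0, 0, 0, 0, 0, 1, 0, 0, 0, 0, 0, 0, 1])

```text
t: 33.55
position: [0.6146, 0.121, 0.1272]
ee_rot: [[0.046, 0.999, 0.0], [0.999, -0.046, -0.0], [-0.0, 0.0, -1.0]]
force: [0.5, -0.5, -0.9]
opening: 0.047
gripper_force: 15.0
```

Request:
servo_tool(motion=[0, 0, 0, 0, 0, 0, -0.5, 0, 0, 0, 0, 0, 0, -0.5, 0, 0, 0, 0, 0, 0, -0.5, 0, 0, 0, 0, 0, 0, -0.5, 0, 0, 0, 0, 0, 0, -0.5, 0, 0, 0, 0, 0, 0, -0.5, 0, 0, 0, 0, 0, 0, -0.5, 0, 0, 0, 0, 0, 0, -0.5, 0, 0, -0.015, 0, 0, 0, -0.5, 0, 0, -0.015, 0, 0, 0, -0.5, 0, 0, -0.015, 0, 0, 0, -0.5, 0, 0, -0.015, 0, 0, 0, -0.5, 0, 0, -0.015, 0, 0, 0, -0.5, 0, 0, 0, 0, 0, 0, -0.5])

```text
t: 34.72
position: [0.6158, 0.1211, 0.2049]
ee_rot: [[0.046, 0.999, 0.003], [0.999, -0.046, 0.001], [0.001, 0.003, -1.0]]
force: [0.4, -0.8, 0.8]
opening: 0.0707
gripper_force: 0.0
```

```bash
python3 after.py w8; python3 - <<'E'
from h import *
from bench import robot
s=robot.read_state();go(s,(.7003,-.0097,.222),-3)
E
```

```text
[0.6158 0.1211 0.2049] 34.7167 0.07065059455533455
[314.4721 199.0284] [ 292  180   45   38 1057]
[322.3918 209.5155] [315 200  17  18  97] [ 0.4638 -0.0961  0.006 ]
turn z 0.4 shift after turn mm [-521.2 -101.9  -16.2] before turn [-520.5 -105.4  -16.2] cur az -2.6 tilt deg 0.2
turn z 0.4 shift after turn mm [-126.3   92.4  -19.7] before turn [-126.9   91.5  -19.7] cur az -2.6 tilt deg 0.04
```

View pics/w8.png

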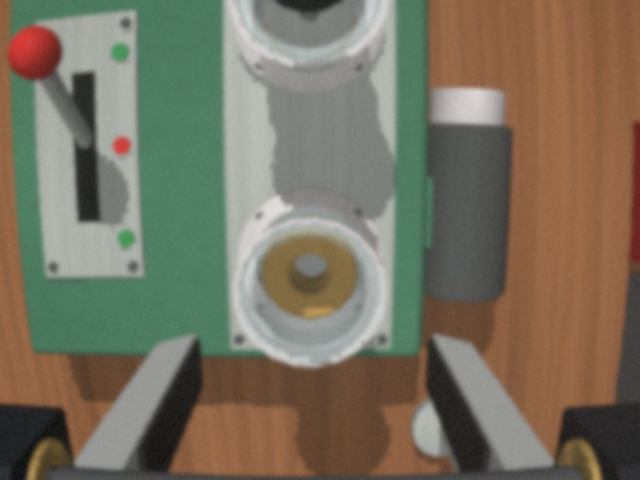

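The crop shows the rings stacked concentric and flat in the right tube at (310,275), with the hole visible down the middle. No brass ring is left on the bench. Now fetching the follower.

Request:
servo_tool(motion=[-0.0141, 0.01017, -0.002, 0, 0, 0, -0.5, -0.0141, 0.01017, -0.002, 0, 0, 0, -0.5, -0.0141, 0.01017, -0.002, 0, 0, 0, -0.5, -0.0141, 0.01017, -0.002, 0, 0, 0, -0.5, -0.0141, 0.01017, -0.002, 0, 0, 0, -0.5, -0.0141, 0.01017, -0.002, 0, 0, 0, -0.5, -0.0141, 0.01017, -0.002, 0, 0, 0, -0.5, -0.0141, 0.01017, -0.002, 0, 0, 0, -0.5, -0.0141, 0.01017, -0.002, 0, 0, 0, -0.5, 0, 0, 0, 0, 0, 0, -0.5, 0, 0, 0, 0, 0, 0, -0.5, 0, 0, 0, 0, 0, 0, -0.5])

```text
t: 35.82
position: [0.6996, -0.0092, 0.2191]
ee_rot: [[0.045, 0.999, -0.001], [0.999, -0.045, 0.0], [0.0, -0.001, -1.0]]
force: [-0.5, 0.2, -1.1]
opening: 0.0706
gripper_force: 0.0
```

```bash
python3 - <<'E'
from h import *
from bench import robot,cams
s=robot.read_state();print(s['position'],s['t']);go(s,(.7003,-.0097,.0965),-3)
im=cams.get_image("wrist")
for c,st in blobs(im,(0,0,0),(180,255,55),150,(260,120,380,255)): print(c,st,wray(im,s,*c,.115))
E
```

```text
[ 0.6996 -0.0092  0.2191] 35.8167
turn z 0.4 shift after turn mm [ -0.5   0.9 122.6] before turn [ -0.5   0.9 122.6] cur az -2.6 tilt deg 0.08
[317.7175 199.8863] [ 301  181   35   38 1055] [ 0.7004 -0.0098  0.115 ]
```

Request:
servo_tool(motion=[-0.0005, 0.0008, 0.012, 0, 0, 0, -0.5, 0, 0, 0.012, 0, 0, 0, -0.5, 0, 0, 0.012, 0, 0, 0, -0.5, 0, 0, 0.012, 0, 0, 0, -0.5, 0, 0, 0.012, 0, 0, 0, -0.5, 0, 0, 0.012, 0, 0, 0, -0.5, 0, 0, 0.012, 0, 0, 0, -0.5, 0, 0, 0.012, 0, 0, 0, -0.5, 0, 0, 0.012, 0, 0, 0, -0.5, 0, 0, 0.014, 0, 0, 0, -0.5, 0, 0, 0, 0, 0, 0, -0.5, 0, 0, 0, 0, 0, 0, -0.5])

```text
t: 36.87
position: [0.7005, -0.0105, 0.0973]
ee_rot: [[0.046, 0.999, -0.001], [0.999, -0.046, -0.0], [-0.0, -0.001, -1.0]]
force: [0.7, -0.6, 0.0]
opening: 0.0705
gripper_force: 0.0
```

Request:
servo_tool(motion=[0, 0, 0, 0, 0, 0, 1, 0, 0, 0, 0, 0, 0, 1, 0, 0, 0, 0, 0, 0, 1, 0, 0, 0, 0, 0, 0, 1, 0, 0, 0, 0, 0, 0, 1, 0, 0, 0, 0, 0, 0, 1, 0, 0, 0, 0, 0, 0, 1, 0, 0, 0, 0, 0, 0, 1, 0, 0, 0, 0, 0, 0, 1, 0, 0, 0, 0, 0, 0, 1, 0, 0, 0, 0, 0, 0, 1, 0, 0, 0, 0, 0, 0, 1], grip_force=30)

```text
t: 37.87
position: [0.701, -0.0104, 0.0984]
ee_rot: [[0.045, 0.999, 0.0], [0.999, -0.045, 0.0], [0.0, 0.0, -1.0]]
force: [-0.6, 0.5, 5.6]
opening: 0.0354
gripper_force: 30.0
```

Request:
servo_tool(motion=[0, 0, -0.016, 0, 0, 0, 1, 0, 0, -0.016, 0, 0, 0, 1, 0, 0, -0.016, 0, 0, 0, 1, 0, 0, -0.016, 0, 0, 0, 1, 0, 0, -0.016, 0, 0, 0, 1, 0, 0, -0.016, 0, 0, 0, 1, 0, 0, -0.016, 0, 0, 0, 1, 0, 0, -0.016, 0, 0, 0, 1, 0, 0, -0.016, 0, 0, 0, 1, 0, 0, -0.016, 0, 0, 0, 1])

```text
t: 38.7
position: [0.7006, -0.0103, 0.2583]
ee_rot: [[0.045, 0.999, -0.001], [0.999, -0.045, -0.0], [-0.0, -0.001, -1.0]]
force: [0.0, -0.3, -3.2]
opening: 0.0357
gripper_force: 30.0
```

Request:
servo_tool(motion=[0.01267, -0.00926, 0, 0, 0, 0, 1, 0.01267, -0.00926, 0, 0, 0, 0, 1, 0.01267, -0.00926, 0, 0, 0, 0, 1, 0.01267, -0.00926, 0, 0, 0, 0, 1, 0.01267, -0.00926, 0, 0, 0, 0, 1, 0.01267, -0.00926, 0, 0, 0, 0, 1, 0.01267, -0.00926, 0, 0, 0, 0, 1, 0.01267, -0.00926, 0, 0, 0, 0, 1, 0.01267, -0.00926, 0, 0, 0, 0, 1, 0.01267, -0.00926, 0, 0, 0, 0, 1, 0, 0, 0, 0, 0, 0, 1, 0, 0, 0, 0, 0, 0, 1, 0, 0, 0, 0, 0, 0, 1, 0, 0, 0, 0, 0, 0, 1])

```text
t: 39.87
position: [0.6145, 0.1195, 0.258]
ee_rot: [[0.047, 0.999, -0.0], [0.999, -0.047, -0.0], [-0.0, 0.0, -1.0]]
force: [0.4, 0.1, -3.5]
opening: 0.0354
gripper_force: 30.0
```

```bash
python3 - <<'E'
from h import *
from bench import robot,cams
s=robot.read_state();print(s['position'],s['t'],s['force'],s['opening']);go(s,(.6143,.1205,.1345),-3)
im=cams.get_image("wrist")
cv2.imwrite("pics/w9.png",cv2.resize(im["pixels"][60:300,160:480],(800,600))[:,:,::-1])
E
```

```text
[0.6145 0.1195 0.258 ] 39.8667 [ 0.3956  0.0574 -3.5292] 0.03535035920548351
turn z 0.3 shift after turn mm [  1.1  -0.2 123.5] before turn [  1.1  -0.2 123.5] cur az -2.7 tilt deg 0.03
```

View pics/w9.png

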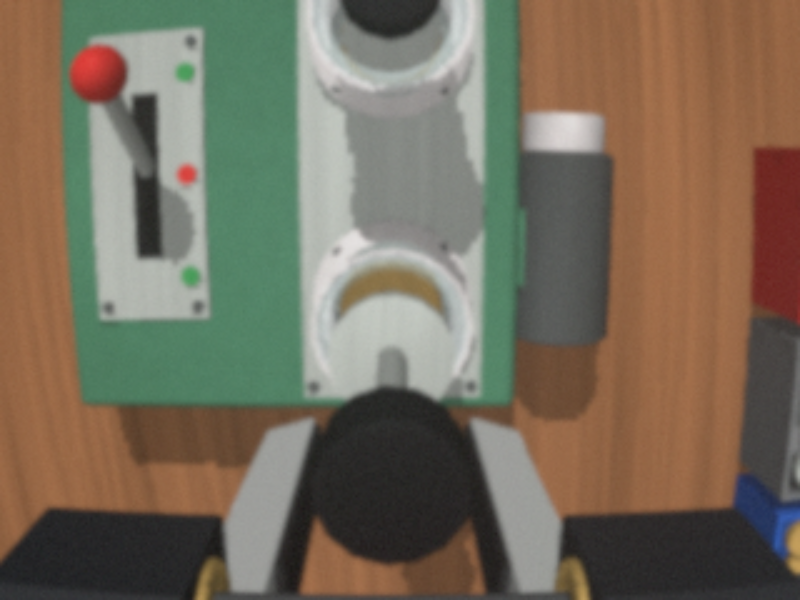

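The crop shows the follower hanging upright with its disc at (392,345), centred over the tube mouth. Lowering slowly.

Request:
servo_tool(motion=[0.0008, 0, 0.008, 0, 0, 0, 1, 0, 0, 0.008, 0, 0, 0, 1, 0, 0, 0.008, 0, 0, 0, 1, 0, 0, 0.004, 0, 0, 0, 1, 0, 0, 0.002, 0, 0, 0, 1, 0, 0, 0.002, 0, 0, 0, 1, 0, 0, 0.002, 0, 0, 0, 1, 0, 0, 0.002, 0, 0, 0, 1, 0, 0, 0.002, 0, 0, 0, 1, 0, 0, 0, 0, 0, 0, 1])

```text
t: 40.75
position: [0.6141, 0.1212, 0.2198]
ee_rot: [[0.045, 0.999, -0.0], [0.999, -0.045, -0.0], [-0.0, -0.0, -1.0]]
force: [1.0, -0.3, -3.1]
opening: 0.0354
gripper_force: 30.0
```

Request:
servo_tool(motion=[0, 0, 0.004, 0, 0, 0, 1, 0, 0, 0.004, 0, 0, 0, 1, 0, 0, 0.004, 0, 0, 0, 1, 0, 0, 0.004, 0, 0, 0, 1, 0, 0, 0.004, 0, 0, 0, 1, 0, 0, 0.004, 0, 0, 0, 1, 0, 0, 0.004, 0, 0, 0, 1, 0, 0, 0.003, 0, 0, 0, 1, 0, 0, 0.002, 0, 0, 0, 1, 0, 0, 0, 0, 0, 0, 1, 0, 0, 0, 0, 0, 0, 1])

```text
t: 41.67
position: [0.6143, 0.1211, 0.1871]
ee_rot: [[0.045, 0.999, -0.0], [0.999, -0.045, -0.0], [-0.0, -0.0, -1.0]]
force: [0.4, 0.1, -1.5]
opening: 0.0353
gripper_force: 30.0
```

Near the rings now. I'll go down a little more, then release.

Request:
servo_tool(motion=[0, 0, 0.001, 0, 0, 0, 1, 0, 0, 0.001, 0, 0, 0, 1, 0, 0, 0, 0, 0, 0, 1, 0, 0, 0, 0, 0, 0, 0.3, 0, 0, 0, 0, 0, 0, -0.3, 0, 0, 0, 0, 0, 0, -0.5, 0, 0, 0, 0, 0, 0, -0.5, 0, 0, 0, 0, 0, 0, -0.5, 0, 0, 0, 0, 0, 0, -0.5, 0, 0, 0, 0, 0, 0, -0.5, 0, 0, 0, 0, 0, 0, -0.5, 0, 0, 0, 0, 0, 0, -0.5, 0, 0, -0.015, 0, 0, 0, -0.5, 0, 0, -0.015, 0, 0, 0, -0.5, 0, 0, -0.015, 0, 0, 0, -0.5, 0, 0, -0.015, 0, 0, 0, -0.5, 0, 0, -0.015, 0, 0, 0, -0.5, 0, 0, 0, 0, 0, 0, -0.5])

```text
t: 43.17
position: [0.6154, 0.1212, 0.2629]
ee_rot: [[0.046, 0.999, 0.003], [0.999, -0.046, 0.001], [0.001, 0.003, -1.0]]
force: [0.7, 0.3, 0.6]
opening: 0.0702
gripper_force: 0.0
```

```bash
python3 - <<'E'
from h import *
from bench import robot,cams
s=robot.read_state();print(s['position'],s['t'],s['opening'])
im=cams.get_image("wrist");t=cams.get_image("top");sc=cams.get_image("scene")
tb=[c for c,st in blobs(t,(0,0,0),(180,255,50),40,(170,125,270,165))];sb=[c for c,st in blobs(sc,(0,0,0),(180,255,55),30,(365,130,420,172))]
print(tb,sb)
for a in tb:
  for b in sb: print(tri(t,a,sc,b))
for c,st in blobs(im,(0,0,0),(180,255,55),300,(260,60,380,255)): print(c,st,wray(im,s,*c,.201))
for n,i,z in(("t",t,.115),): 
  for c,st in blobs(i,(0,150,80),(8,255,255),5,(185,180,250,205)): print("red",c,ray(i,*c,z))
o=np.zeros((300,800,3),np.uint8);o[:,:400]=cv2.resize(im["pixels"][60:300,160:480],(400,300));o[:,400:]=cv2.resize(sc["pixels"][120:225,310:450],(400,300))
cv2.imwrite("pics/w10.png",o[:,:,::-1])
E
```

```text
[0.6154 0.1212 0.2629] 43.1667 0.07022991487204652
[array([231.1973, 141.3367])] [array([403.6628, 138.9302]), array([384.4052, 145.9914])]
[0.6345 0.1566 0.2063]
[0.6118 0.1425 0.1943]
[314.4334  66.7813] [296  60  38  18 503] [0.6191 0.2366 0.201 ]
[314.4624 211.7723] [ 294  189   42   46 1555] [0.6137 0.1215 0.201 ]
```

View pics/w10.png

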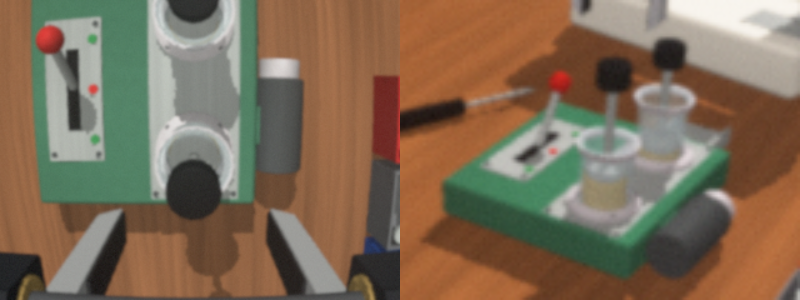

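The picture shows the right follower upright on the brass stack, with its knob at (0.614, 0.1215). The lever is still on the left and no brass ring is left on the bench. Next I'll shut the fingers and go to the left side of the red knob.

```bash
python3 - <<'E'
from h import *
from bench import robot
s=robot.read_state();go(s,(.4905,.2785,.26),-3)
E
```

```text
turn z 0.4 shift after turn mm [ 150.6 -131.6   -0.4] before turn [ 151.5 -130.5   -0.4] cur az -2.6 tilt deg 0.03
```

Request:
servo_tool(motion=[0.0126, -0.0109, 0, 0, 0, 0, 1, 0.0126, -0.0109, 0, 0, 0, 0, 1, 0.0126, -0.0109, 0, 0, 0, 0, 1, 0.0126, -0.0109, 0, 0, 0, 0, 1, 0.0126, -0.0109, 0, 0, 0, 0, 1, 0.0126, -0.0109, 0, 0, 0, 0, 1, 0.0126, -0.0109, 0, 0, 0, 0, 1, 0.0126, -0.0109, 0, 0, 0, 0, 1, 0.0126, -0.0109, 0, 0, 0, 0, 1, 0.0126, -0.0109, 0, 0, 0, 0, 1, 0.0126, -0.0109, 0, 0, 0, 0, 1, 0.0126, -0.0109, 0, 0, 0, 0, 1, 0, 0, 0, 0, 0, 0, 1, 0, 0, 0, 0, 0, 0, 1, 0, 0, 0, 0, 0, 0, 1, 0, 0, 0, 0, 0, 0, 1, 0, 0, 0, 0, 0, 0, 1], grip_force=10)

```text
t: 44.73
position: [0.4909, 0.2773, 0.26]
ee_rot: [[0.047, 0.999, -0.0], [0.999, -0.047, -0.0], [-0.0, -0.0, -1.0]]
force: [0.5, 0.1, -0.6]
opening: 0.0011
gripper_force: 0.0
```

```bash
python3 - <<'E'
from h import *
from bench import robot,cams
s=robot.read_state();print(s['position'],s['t'],s['opening'])
im=cams.get_image("wrist")
for c,st in blobs(im,(0,150,60),(8,255,255),200): print("red",c,st,wray(im,s,*c,.115))
cv2.imwrite("pics/w11.png",cv2.resize(im["pixels"][60:300,160:480],(640,480))[:,:,::-1])
E
```

```text
[0.4909 0.2773 0.26  ] 44.7333 0.0011403044415197903
red [541.7424 231.9544] [ 510  210   83   63 2019] [0.7966 0.2069 0.115 ]
red [321.0369 222.0461] [311 215  21  16 217] [0.494  0.2411 0.115 ]
```

View pics/w11.png

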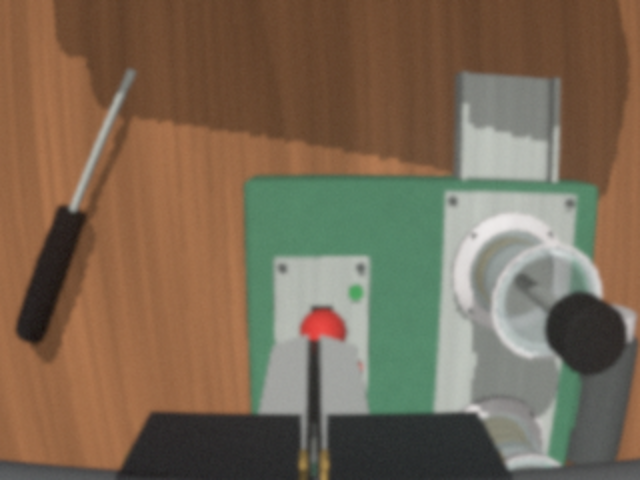

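The crop shows the shut fingers at about (315,360) and the red knob just ahead of them at (322,328), so descending here clears it on its left side.

Request:
servo_tool(motion=[0, 0, 0.0125, 0, 0, 0, 1, 0, 0, 0.0125, 0, 0, 0, 1, 0, 0, 0.0125, 0, 0, 0, 1, 0, 0, 0.0125, 0, 0, 0, 1, 0, 0, 0.0125, 0, 0, 0, 1, 0, 0, 0.0125, 0, 0, 0, 1, 0, 0, 0.0125, 0, 0, 0, 1, 0, 0, 0.0125, 0, 0, 0, 1, 0, 0, 0.0125, 0, 0, 0, 1, 0, 0, 0.0125, 0, 0, 0, 1, 0, 0, 0.0125, 0, 0, 0, 1, 0, 0, 0.0125, 0, 0, 0, 1, 0, 0, 0, 0, 0, 0, 1, 0, 0, 0, 0, 0, 0, 1])

```text
t: 45.95
position: [0.4902, 0.2779, 0.1095]
ee_rot: [[0.046, 0.999, -0.001], [0.999, -0.046, -0.001], [-0.001, -0.001, -1.0]]
force: [0.3, 0.6, 1.0]
opening: 0.0005
gripper_force: 0.0
```

Request:
servo_tool(motion=[-0.004, 0, 0, 0, 0, 0, 1, -0.004, 0, 0, 0, 0, 0, 1, -0.004, 0, 0, 0, 0, 0, 1, -0.004, 0, 0, 0, 0, 0, 1, -0.003, 0, -0.0014, 0, 0, 0, 1, -0.003, 0, -0.0014, 0, 0, 0, 1, -0.003, 0, -0.0014, 0, 0, 0, 1, -0.003, 0, -0.0014, 0, 0, 0, 1, -0.003, 0, -0.0014, 0, 0, 0, 1, -0.003, 0, -0.0014, 0, 0, 0, 1, -0.003, 0, -0.0014, 0, 0, 0, 1, -0.003, 0, -0.0014, 0, 0, 0, 1, -0.003, 0, -0.0005, 0, 0, 0, 1, -0.003, 0, -0.0005, 0, 0, 0, 1, -0.003, 0, -0.0005, 0, 0, 0, 1, -0.003, 0, -0.0005, 0, 0, 0, 1, -0.003, 0, -0.0005, 0, 0, 0, 1, -0.003, 0, -0.0005, 0, 0, 0, 1, -0.003, 0, -0.0005, 0, 0, 0, 1, -0.003, 0, -0.0005, 0, 0, 0, 1])

```text
t: 47.62
position: [0.4874, 0.2138, 0.1253]
ee_rot: [[0.045, 0.999, -0.0], [0.999, -0.045, -0.0], [-0.0, -0.0, -1.0]]
force: [-0.1, 0.8, 1.1]
opening: 0.0004
gripper_force: 0.8
```

```bash
cat > lev.py <<'E'
from h import *
from bench import robot,cams
s=robot.read_state();print(s['position'],s['t'],s['force'])
im=cams.get_image("wrist");sc=cams.get_image("scene")
h=np.array([.4911,.1926]);ax=np.array([.055,.998])
for n,i in(("w",im),("s",sc)):
  for c,st in blobs(i,(0,150,60),(8,255,255),40,(250,100,420,300) if n=="w" else (340,135,385,175)):
    for z in(.115,.13):
      p=wray(i,s,*c,z) if n=="w" else ray(i,*c,z);off=(p[:2]-h)@ax;print(n,c,st[4],z,p,"off mm",1000*off,"angle",-np.arcsin(np.clip(off/.085,-1,1)))
E
python3 lev.py
```

```text
[0.4874 0.2138 0.1253] 47.6167 [-0.0592  0.8468  1.1292]
w [348.4444 234.0476] 63 0.115 [0.508  0.2128 0.115 ] off mm 21.12357926466016 angle -0.25114447933880996
w [348.4444 234.0476] 63 0.13 [0.5066 0.2185 0.13  ] off mm 26.696401989829063 angle -0.3194825298501337
s [358.0926 150.1667] 54 0.115 [0.4778 0.2175 0.115 ] off mm 24.15690712857119 angle -0.2881707785179488
s [358.0926 150.1667] 54 0.13 [0.493  0.1895 0.13  ] off mm -2.950588599785626 angle 0.03471978220627652
```

The scene camera puts the knob at (0.493, 0.190), an angle of about +0.03, which is upright. Pausing for over 2 s.

Request:
servo_tool(motion=[0, 0, 0, 0, 0, 0, 1, 0, 0, 0, 0, 0, 0, 1, 0, 0, 0, 0, 0, 0, 1, 0, 0, 0, 0, 0, 0, 1, 0, 0, 0, 0, 0, 0, 1, 0, 0, 0, 0, 0, 0, 1, 0, 0, 0, 0, 0, 0, 1, 0, 0, 0, 0, 0, 0, 1, 0, 0, 0, 0, 0, 0, 1, 0, 0, 0, 0, 0, 0, 1, 0, 0, 0, 0, 0, 0, 1, 0, 0, 0, 0, 0, 0, 1, 0, 0, 0, 0, 0, 0, 1, 0, 0, 0, 0, 0, 0, 1, 0, 0, 0, 0, 0, 0, 1, 0, 0, 0, 0, 0, 0, 1, 0, 0, 0, 0, 0, 0, 1, 0, 0, 0, 0, 0, 0, 1, 0, 0, 0, 0, 0, 0, 1, 0, 0, 0, 0, 0, 0, 1])

```text
t: 49.38
position: [0.4875, 0.2142, 0.1253]
ee_rot: [[0.045, 0.999, -0.0], [0.999, -0.045, -0.0], [-0.0, -0.0, -1.0]]
force: [-0.0, -0.8, -0.3]
opening: 0.0006
gripper_force: 0.0
```

Request:
servo_tool(motion=[0, 0, 0, 0, 0, 0, 1, 0, 0, 0, 0, 0, 0, 1, 0, 0, 0, 0, 0, 0, 1, 0, 0, 0, 0, 0, 0, 1, 0, 0, 0, 0, 0, 0, 1, 0, 0, 0, 0, 0, 0, 1, 0, 0, 0, 0, 0, 0, 1, 0, 0, 0, 0, 0, 0, 1, 0, 0, 0, 0, 0, 0, 1, 0, 0, 0, 0, 0, 0, 1])

```text
t: 50.22
position: [0.4875, 0.2143, 0.1253]
ee_rot: [[0.045, 0.999, -0.0], [0.999, -0.045, -0.0], [-0.0, -0.0, -1.0]]
force: [-0.2, -0.2, 0.5]
opening: 0.0005
gripper_force: 0.0
```

```bash
python3 lev.py | grep -v "^w"
```

```text
[0.4875 0.2143 0.1253] 50.2167 [-0.1742 -0.1891  0.4773]
s [358.1071 150.1607] 56 0.115 [0.4778 0.2176 0.115 ] off mm 24.22400012535621 angle -0.28899415600662126
s [358.1071 150.1607] 56 0.13 [0.493  0.1896 0.13  ] off mm -2.8852896814481848 angle 0.033951106558599814
```

Request:
servo_tool(motion=[-0.003, 0, 0.0003, 0, 0, 0, 1, -0.003, 0, 0.0003, 0, 0, 0, 1, -0.003, 0, 0.0004, 0, 0, 0, 1, -0.003, 0, 0.0004, 0, 0, 0, 1, -0.003, 0, 0.0005, 0, 0, 0, 1, -0.003, 0, 0.0006, 0, 0, 0, 1, -0.003, 0, 0.0007, 0, 0, 0, 1, -0.003, 0, 0.0008, 0, 0, 0, 1, -0.003, 0, 0.0012, 0, 0, 0, 1, -0.003, 0, 0.0013, 0, 0, 0, 1, -0.003, 0, 0.0014, 0, 0, 0, 1, -0.003, 0, 0.0015, 0, 0, 0, 1, -0.003, 0, 0.0015, 0, 0, 0, 1, -0.002, 0, 0.001, 0, 0, 0, 1, -0.002, 0, 0.001, 0, 0, 0, 1, 0, 0, 0, 0, 0, 0, 1, 0, 0, 0, 0, 0, 0, 1])

```text
t: 51.73
position: [0.4855, 0.1711, 0.1123]
ee_rot: [[0.046, 0.999, -0.0], [0.999, -0.046, -0.0], [-0.0, -0.0, -1.0]]
force: [-0.0, 0.4, -0.2]
opening: 0.0002
gripper_force: 0.0
```

```bash
python3 lev.py | grep -v "^w"
```

```text
[0.4855 0.1711 0.1123] 51.7333 [-0.0356  0.3517 -0.1569]
s [350.7037 158.2037] 54 0.115 [0.4873 0.1525 0.115 ] off mm -40.21971823145003 angle 0.4928891991060012
s [350.7037 158.2037] 54 0.13 [0.5022 0.1262 0.13  ] off mm -65.60577175831433 angle 0.8817183811137145
```

Request:
servo_tool(motion=[-0.001, 0, 0.0005, 0, 0, 0, 1, -0.001, 0, 0.0005, 0, 0, 0, 1, -0.001, 0, 0.0005, 0, 0, 0, 1, -0.001, 0, 0, 0, 0, 0, 1, 0, 0, 0, 0, 0, 0, 1, 0, 0, 0, 0, 0, 0, 1])

```text
t: 52.33
position: [0.4853, 0.1673, 0.1109]
ee_rot: [[0.045, 0.999, -0.0], [0.999, -0.045, -0.0], [-0.0, -0.0, -1.0]]
force: [-0.3, 1.4, -0.8]
opening: 0.0005
gripper_force: 0.6
```

Request:
servo_tool(motion=[-0.001, 0, 0, 0, 0, 0, 1, -0.001, 0, 0, 0, 0, 0, 1, 0, 0, 0, 0, 0, 0, 1, 0, 0, 0, 0, 0, 0, 1])

```text
t: 52.67
position: [0.4853, 0.1663, 0.111]
ee_rot: [[0.045, 0.999, 0.0], [0.999, -0.045, 0.001], [0.001, 0.0, -1.0]]
force: [0.5, 7.3, -3.0]
opening: 0.0007
gripper_force: 3.6
```

```bash
python3 lev.py | grep -v "^w"
```

```text
[0.4853 0.1663 0.111 ] 52.6667 [ 0.5423  7.2575 -3.0034]
s [349.96 159.46] 50 0.115 [0.4898 0.1435 0.115 ] off mm -49.079419164812805 angle 0.6155466574565955
s [349.96 159.46] 50 0.13 [0.5047 0.1175 0.13  ] off mm -74.2285627419244 angle 1.0618885977038193
```

At the stop: 7 N of force and an angle of about 0.61. Backing off and rising.

Request:
servo_tool(motion=[0.002, 0, 0, 0, 0, 0, 1, 0.006, 0, 0, 0, 0, 0, 1, 0.01, 0, 0, 0, 0, 0, 1, 0, 0, -0.015, 0, 0, 0, 1, 0, 0, -0.015, 0, 0, 0, 1, 0, 0, -0.015, 0, 0, 0, 1, 0, 0, -0.015, 0, 0, 0, 1, 0, 0, -0.015, 0, 0, 0, 1, 0, 0, -0.015, 0, 0, 0, 1, 0, 0, -0.015, 0, 0, 0, 1, 0, 0, -0.015, 0, 0, 0, 1, 0, 0, -0.015, 0, 0, 0, 1, 0, 0, -0.015, 0, 0, 0, 1, 0, 0, -0.015, 0, 0, 0, 1, 0, 0, 0, 0, 0, 0, 1, 0, 0, 0, 0, 0, 0, 1])

```text
t: 54.1
position: [0.4863, 0.184, 0.2763]
ee_rot: [[0.045, 0.999, 0.001], [0.999, -0.045, 0.001], [0.001, 0.001, -1.0]]
force: [0.2, 0.3, -0.0]
opening: 0.0007
gripper_force: 0.0
```

```bash
python3 lev.py | grep -v "^w"; python3 - <<'E'
from h import *
from bench import robot,cams
im=cams.get_image("wrist");sc=cams.get_image("scene")
o=np.zeros((300,800,3),np.uint8);o[:,:400]=cv2.resize(im["pixels"][60:300,160:480],(400,300));o[:,400:]=cv2.resize(sc["pixels"][120:225,310:450],(400,300))
cv2.imwrite("pics/w12.png",o[:,:,::-1])
E
```

```text
[0.4863 0.184  0.2763] 54.1 [ 0.2153  0.2974 -0.024 ]
s [350.1639 158.7705] 61 0.115 [0.4879 0.1481 0.115 ] off mm -44.609222449604424 angle 0.5524970361704418
s [350.1639 158.7705] 61 0.13 [0.5028 0.1219 0.13  ] off mm -69.87789986732189 angle 0.9650773171023415
```

View pics/w12.png

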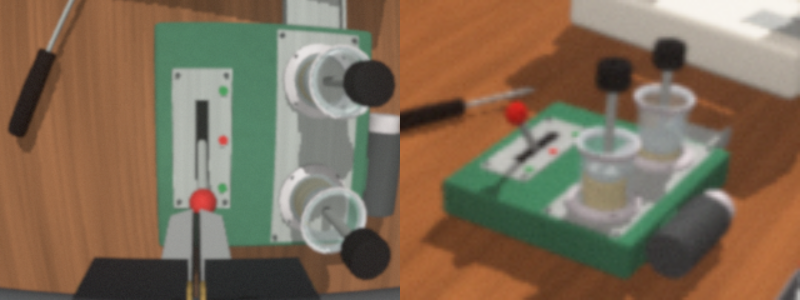

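The picture shows the lever leaning fully right, its knob at (203,202) in the left half, and both followers upright. I'll check the lever angle once more against the starting left-stop reading.

```bash
python3 - <<'E'
from h import *
from bench import robot,cams
sc0=dict(np.load("scene0.npz"));sc=cams.get_image("scene");t=cams.get_image("top");w=cams.get_image("wrist");s=robot.read_state()
# project model knob for angles and compare with scene blobs
def proj(i,X): p=i["mtx"]@(i["R"]@X+i["t"]);return p[:2]/p[2]
h=np.array([.4911,.1926,.045]);ax=np.array([.055,.998,0])
for a in(-.6,0,.45,.5,.55,.6): print(a,proj(sc,h-ax*.085*np.sin(a)+[0,0,.085*np.cos(a)]))
for n,i in(("start",sc0),("now",sc)): print(n,[(c,x[4]) for c,x in blobs(i,(0,150,60),(8,255,255),30,(330,130,385,175))])
print("top",[(c,x[4],ray(t,*c,.115)) for c,x in blobs(t,(0,150,60),(8,255,255),20,(180,175,260,215))])
E
```

```text
-0.6 [365.6074 148.7301]
0 [358.0562 149.6945]
0.45 [351.7372 156.1263]
0.5 [351.0711 157.0988]
0.55 [350.4195 158.1145]
0.6 [349.7844 159.1705]
start [(array([365.619 , 148.0952]), np.int32(63))]
now [(array([350.0984, 158.9016]), np.int32(61))]
top [(array([236.    , 195.4528]), np.int32(53), array([0.4877, 0.1439, 0.115 ]))]
```

The top camera gives the knob at y = 0.1439, an angle of about 0.6, so the lever is at its right stop. Handing in.

```bash
python3 -c "
from bench import robot
print(robot.job_done())"
```

```text
the job is handed in; nothing more can be done
None
```

I put all three loose brass rings flat in the right magazine with the follower back on top, then moved the lever from left to upright, held it there over 2 s, and pushed it to its right stop; the job is handed in, with no verdict returned.

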